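Pry open the monitor's battery box and load its cell

TASK

Load the fresh cell into the pump monitor's battery box. Pry the snap-shut cover up at its notch with the screwdriver's blade (not with the fingers) until it springs fully open, and lay the screwdriver back down flat on the bench, clear of the box. Then press the cell's flat end against the spring and roll its nub end down past the retaining lip, so that it lies level on its seat with the nub against the contact under the lip; let go, leave the cover open, and leave the torch, the oil can and the bearing standing where they are.

Things in the scene. Friction and masses are not known exactly. Their poses are not given: they have to be found in the camera images.
- battery_box: Grey battery box fixed to the bench, 112 (x) x 100 (y) x 46 mm high, blue cover 4 mm thick on top, spring cup 13 mm out of its -y side. Origin: centre of its underside, z up; -x is the front with the pry notch, +x the hinge side. Open bay inside: floor z 5, x -52 to 52, y -40 to 42. Spring plate at the -y end, contact and lip at +y; 35 mm of free floor beside the seated cell for each finger.
- notch (a point): Centre of the pry notch in the middle of the box's front wall, on its outer face, 38 mm above the bench: an opening 22 mm wide and 16 mm high (z 30 to 46), closed above by the cover's underside (z 46). Axes as battery_box: the blade goes in along +x, 12 mm beyond this point is enough; nothing stands behind it for 30 mm.
- cover (a joint): Hinge of the flat blue cover (113 mm deep from the hinge at box x 56, z 46 to its front edge), rad: 0 shut, 2.7 fully open, laid back beyond the box. Snap-shut: 2 to 3 N upward at the front edge lifts it; once the edge is about 17 mm up (0.15 rad) it springs fully open by itself within about 1.5 s and stays there.
- lip_edge (a point): Inner upper edge of the black retaining lip (box y +35 mm, z 45): it reaches 7 mm in from the end wall, x -16 to 16, z 42 to 45, 4 mm over the seated can. So the cell cannot go straight down: flat end low on the spring plate, nub end tilted up about 0.35 rad, it presses the plate 10 to 14 mm in, is rolled level while pressed, then let forward.
- bay_contact (a point): Centre of the brass contact's face at the lip end of the bay (box y +42 mm, 23 mm above the bench): the tip of the seated cell's nub lies here. Axes as battery_box.
- bay_seat (a point): Where the middle of the seated cell lies (box y +11.5 mm, 23 mm above the bench), on two ribs with tops at z 9.3, 9 to 13 mm to either side. Axes as battery_box: the cell lies along y with its nub towards +y.
- bay_spring (a joint): Travel of the steel spring plate (28 wide, 32 high, z 7 to 39) in m: 0 fully out (its face at box y -15 mm), growing as it is pushed towards -y, 0.018 at its stop. About 3.6 N at 0 and 0.3 N more for each mm. With the cell seated it reads about 0.004.
- cell: Fresh D-size cell, 33 mm across, 61 mm long with its nub, about 0.14 kg, green can with a brass band at the nub end. Origin: the middle of its length, on its axis; +x points along its axis to the nub (steel, 10.5 mm across, 3 mm long). It may be turned about its own axis by any angle. It lies level on the cell tray.
- cell_nub (a point): Tip of the cell's nub.
- cell_base (a point): Centre of the cell's flat end.
- cell_tray: Low black tray fixed to the bench, 80 x 56 mm, 4 mm thick, with two ribs 8.3 mm high under the cell (9 to 13 mm to either side of its axis). Origin: centre of its underside. The cell's axis lies 22 mm above the bench on it.
- screwdriver: Flat-blade screwdriver with a red handle, 224 mm long, lying on the bench, loose. Origin: middle of its underside; +y points along it to the blade tip. Handle from y -112 to -8 mm, 26 mm thick; shaft 6.4 mm thick from there to y 112, its axis 12 mm above the underside at the handle and 6 mm at the tip.
- driver_grip (a point): Point on the screwdriver's handle axis, 30 mm behind its middle (12.5 mm above the bench when lying): a good place to grip across the handle.
- driver_tip (a point): Tip of the screwdriver's blade, on the shaft's axis, 142 mm ahead of driver_grip.
- torch: Bystander: red torch standing on its lens, 72 mm across, 174 mm high. Origin: centre of its underside.
- oil_can: Bystander: dark red oil can, body about 72 mm across and 97 mm high, thin spout to 157 mm high along its y. Origin: centre of its underside.
- bearing: Bystander: steel ball bearing lying flat, 72 mm across, 18 mm high. Origin: centre of its underside.
Not all that is in view belongs to the job. Several things have the shape of the cell; the one meant has the colours described above.

How it is judged:
On the way, in this order (a step that is already met when the one before it is completed fails the run):
1. the screwdriver, touching the cover, has begun to lift it (contact force between screwdriver and battery_box above 0.2 N and value of joint cover between 0.03 and 0.4 rad).
2. the cover has sprung fully open (value of joint cover above 2.4 rad), for 0.2 s.
At the end, for the whole second after the job is handed in: Cover open over 2.4 rad; cell level in the bay, nub within 4 mm of the contact, middle within 5 mm of its seat, axis within 0.08 rad of the bay, spring plate pushed in 2 to 7.5 mm; screwdriver flat on the bench (grip and tip under 25 mm high), not touching the box; all at rest (value of joint cover above 2.4 rad and distance between cell_nub and bay_contact below 0.004 m and distance between cell and bay_seat below 0.005 m and angle between the x axis of cell and the y axis of battery_box, either way round below 0.08 rad and value of joint bay_spring between 0.002 and 0.0075 m and linear speed of each of cell, screwdriver below 0.02 m/s and height (world z) of each of driver_grip, driver_tip below 0.025 m and contact force between screwdriver and battery_box below 0.1 N).
It fails at once if fingers or arm press on the box or its cover while the cover is not yet open (contact force between any of the fingers, the arm and battery_box above 2 N and value of joint cover below 0.3 rad).
It fails at once if the torch is shoved more than 40 mm or knocked over (distance of torch from where it was at the start of the episode above 0.04 m or angle between torch's own z axis and vertical above 0.4 rad).
It fails at once if the oil can is shoved more than 40 mm or knocked over (distance of oil_can from where it was at the start of the episode above 0.04 m or angle between oil_can's own z axis and vertical above 0.4 rad).
It fails at once if the bearing is shoved more than 40 mm or knocked over (distance of bearing from where it was at the start of the episode above 0.04 m or angle between bearing's own z axis and vertical above 0.4 rad).
It also fails if it takes over 72 s, if anything falls off the work surface, if the arm or the gripper's body presses on something with over 40 N, if the wrist force passes 120 N, or if a joint passes its speed limit or range.

ROBOT

A 6-joint arm with a two-finger parallel gripper is mounted at the origin on a cart in front of the work surface, level with it; the furniture and walls round the work are solid. World frame = base frame: x ahead of the robot, y to its left, z up, the work surface at z = 0. Lengths are in m, angles in rad, forces in N, time in s.
With the tool pointing down it reaches from about 0.25 to 0.775 m from the base axis. Payload 4 kg.
Tool frame: the origin (TCP) lies at the very end of the fingers, on their centre line; the grasp point (between the pads) lies 19 mm behind it (r.hold_point_z is the x of the grasp point in the tool frame, in m); x points along the fingers, y is the direction in which the jaws open and shut, and the axes are right-handed (so a half turn about x gives the same grasp; the last joint's range is limited). The gripper opens to 85 mm and grips with 20 to 120 N. Pads are 22 mm wide; open, the fingers measure 114 mm over their backs; the gripper's body (76 mm by 85 mm) begins 54 mm behind the grasp point. The pads swing forward as they close: fully open they stand 13 mm farther back than shut.
Start: joints at [-1.243, 0.087, 1.371, -0, 1.684, -0.103], TCP at [0.23, -0.5, 0.231] pointing down, gripper open.
Joint ranges: [-3.1, 3.1], [-0.76, 2.03], [0.27, 2.55], [-1.08, 4.22], [0.17, 2.65], [-2.57, 2.57]. Speed limits (rad/s): [2.79, 2.79, 3.14, 3.14, 3.14, 3.14].

INTERFACE

Orientations are given as a unit quaternion [w, x, y, z].
In Python, from plant import r gives the robot as it stands.
- The arm moves only by the tool arm_command, never from a script. Its argument "steps" is one flat list of numbers, 5 for each row, row after row: the shift along the tool's x, y, z scaled (see below), then the turn about the tool's x scaled (see below), then the opening, from 0 (shut) to 1 (fully open). A call has 1 to 10 rows; each row shifts and turns the pose as measured when the row begins, along the tool's axes as they then stand; what a row does not reach is not made up. The controller multiplies each number of a shift by 0.03 m and each number of a turn by 4 degrees. A row lasts 1/12 s, in which the tool goes at most 41.7 mm and 7.16 degrees, less where a joint would pass 70% of its speed; a pose out of reach is approached as far as the arm can. A call with a number of a shift or a turn outside -1 to 1 is refused whole. A call with a gripper value outside its range is refused whole. The fingers move at their own pace and stop on an object; "grip_force" is the grip in N (left out, the last holds). Time passes only in rows, so rows that do not move let the fingers close. It gives the time, the measured TCP pose, the force and the opening at its end, in the units of the state.
- r.observe(): the state, without advancing time (a new reading comes with each control period).
- r.camera(name): name is "scene" or "top" or "wrist"; returns the picture (400x640x3 uint8, red, green, blue); there is no depth.
- r.get_calibration(name): a dict with "intrinsics" (3x3 intrinsics, pixels), "k1" (the pictures are not rectified: a ray, as slopes to the right and down, at radius r is drawn at 1 + k1 r^2 times it, then the intrinsics apply), "R" (3x3) and "t" (3): a world point X has camera coordinates R X + t; the wrist camera has in their place "T_tool_cam" (4x4, takes a point from camera to tool coordinates, whose origin is the TCP and whose axes are the tool frame's). Camera axes: x right, y down, z forward; pixel columns grow to the right and rows downward; lengths in m; the calibration is good to about 2 mm. A picture is of the moment at which its call begins: read the wrist's pose just before it. get_calibration takes no time and is no camera call.
- r.finish_job(): hands the job in, once; it reports no verdict.
The state is a dict: "clock": time; "joint_pos": joint angles; "joint_velocities": joint speeds; "tau": joint torques, N m; "position": TCP position; "tcp_rot": TCP orientation; "ft_force": force on the tool from outside, world axes, zero at the start; "moment": the same for the moment, N m; "opening": finger opening in m.
Only numpy, scipy, OpenCV 4.12 (cv2) and the standard library are available. Lean on these libraries where they do the work, as an engineer would, in place of code of your own. Each camera call takes 0.05 s, during which the arm holds its last target.

## Working session

There is one attempt and no reset: what is moved stays moved. The work goes in short steps, Python scripts to look and compute and a tool call to move; the robot and the scene stay as the last step left them, time stands still between calls to the robot, and variables do not carry over. Pictures are saved under pics/ and viewed, and the job is handed in when it is done.

Besides the shell and the picture viewer there is one more tool, called after "Request:" as a command line: name --argument value ..., lists and objects as JSON in quotes. arm_command: Moves the arm, as the interface text tells. Shifts and turns lie within -1 to 1; 1 stands for 0.03 m of shift or 4 degrees of turn. Its arguments: {"type":"object","properties":{"steps":{"type":"array","items":{"type":"number"}},"grip_force":{"type":"number"}},"required":["steps"]}

```bash
ls; mkdir -p pics; python3 - <<'E'
from plant import r
import cv2,numpy as np
np.set_printoptions(precision=4,suppress=True)
print(r.observe(), r.hold_point_z)
for n in ["scene","top","wrist"]:
    im=r.camera(n); cv2.imwrite(f"pics/{n}0.png",im[:,:,::-1])
    print(n,r.get_calibration(n))
E
```

```text
pics
{'clock': 0.0, 'joint_pos': array([-1.2431,  0.088 ,  1.3723,  0.    ,  1.6836, -0.1031]), 'joint_velocities': array([ 0.0012, -0.0006,  0.001 ,  0.0013,  0.0004, -0.0007]), 'tau': array([  0.0011, -35.1872, -31.3274,   0.0001,   0.0109,   0.    ]), 'position': array([ 0.2295, -0.4993,  0.2301]), 'tcp_rot': array([-0.1503, -0.6907, -0.1519,  0.6909]), 'ft_force': array([ 0.4818, -0.0434,  0.0803]), 'moment': array([0.0027, 0.0468, 0.0468]), 'opening': 0.08546888195053795} -0.0187
scene {'intrinsics': array([[389.0632,   0.    , 322.9628],
       [  0.    , 389.0632, 195.5823],
       [  0.    ,   0.    ,   1.    ]]), 'k1': -0.02771490910324284, 'R': array([[-0.5292, -0.8485, -0.0045],
       [-0.6318,  0.3976, -0.6654],
       [ 0.5664, -0.3493, -0.7465]]), 't': array([0.3163, 0.4123, 0.9737])}
top {'intrinsics': array([[386.72  ,   0.    , 320.798 ],
       [  0.    , 386.72  , 201.0456],
       [  0.    ,   0.    ,   1.    ]]), 'k1': -0.044127444829468516, 'R': array([[-0.0057, -1.    ,  0.0059],
       [-0.98  ,  0.0044, -0.1991],
       [ 0.199 , -0.0069, -0.98  ]]), 't': array([0.0319, 0.5761, 0.953 ])}
wrist {'intrinsics': array([[343.107 ,   0.    , 318.3701],
       [  0.    , 343.107 , 198.3085],
       [  0.    ,   0.    ,   1.    ]]), 'k1': -0.07127906788422815, 'T_tool_cam': array([[-0.0002, -0.3085,  0.9512, -0.143 ],
       [ 1.    , -0.0001,  0.0002, -0.0001],
       [ 0.    ,  0.9512,  0.3085, -0.0795],
       [ 0.    ,  0.    ,  0.    ,  1.    ]])}
```

View pics/scene0.png

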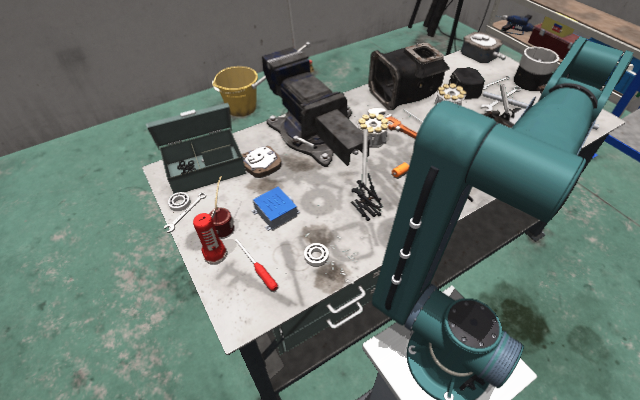

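View pics/top0.png

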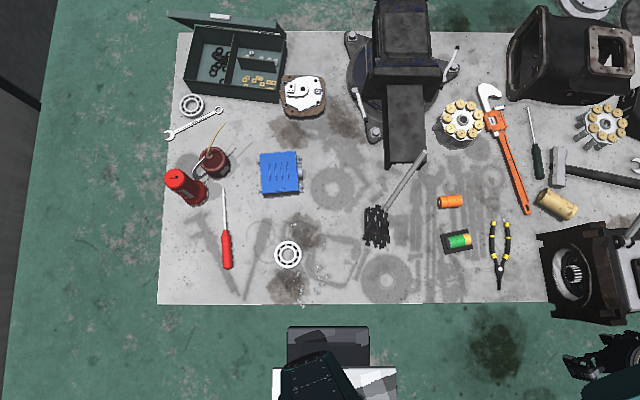

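View pics/wrist0.png

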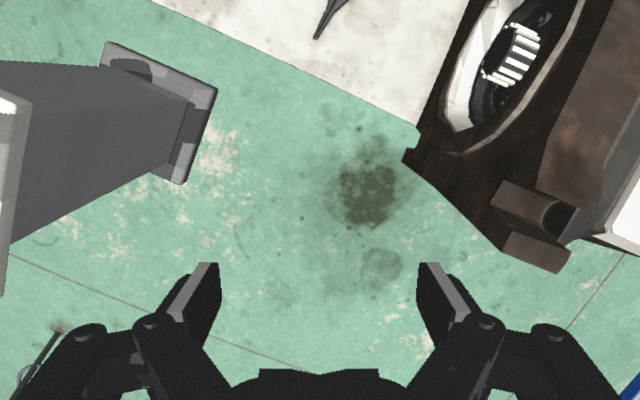

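```bash
cat > h.py <<'E'
import numpy as np,cv2
from plant import r
np.set_printoptions(precision=4,suppress=True)
from scipy.spatial.transform import Rotation as Ro
def tool():
    o=r.observe(); q=o['tcp_rot']; R=Ro.from_quat([q[1],q[2],q[3],q[0]]).as_matrix()
    return R,np.array(o['position']),o
def cam(name):
    c=r.get_calibration(name); K=c['intrinsics']; k1=c['k1']
    if name=='wrist':
        R,p,_=tool(); T=c['T_tool_cam']; Rwc=R@T[:3,:3]; C=R@T[:3,3]+p
    else:
        Rwc=c['R'].T; C=-Rwc@c['t']
    return K,k1,Rwc,C
def rays(cm,px):
    K,k1,Rwc,C=cm
    px=np.atleast_2d(np.array(px,float)).reshape(-1,1,2)
    n=cv2.undistortPoints(px,K,np.array([k1,0,0,0.]))[:,0]
    d=np.c_[n,np.ones(len(n))]@Rwc.T
    return d/np.linalg.norm(d,axis=1)[:,None]
def onz(cm,px,z):
    d=rays(cm,px);C=cm[3]
    return C+d*((z-C[2])/d[:,2])[:,None]
def proj(cm,X):
    K,k1,Rwc,C=cm
    X=np.atleast_2d(np.array(X,float))
    rv,_=cv2.Rodrigues(Rwc.T)
    return cv2.projectPoints(X,rv,-Rwc.T@C,K,np.array([k1,0,0,0.]))[0][:,0]
def two(cms,pxs):
    A=np.zeros((3,3));b=np.zeros(3)
    for c,p in zip(cms,pxs):
        d=rays(c,p)[0];P=np.eye(3)-np.outer(d,d);A+=P;b+=P@c[3]
    return np.linalg.solve(A,b)
def crop(im,x0,y0,x1,y1,s,f):
    cv2.imwrite(f,cv2.resize(im[y0:y1,x0:x1,::-1],None,fx=s,fy=s,interpolation=cv2.INTER_CUBIC))
E
python3 - <<'E'
from h import *
im=cv2.imread('pics/top0.png')[:,:,::-1]
a=cv2.resize(im[140:280,160:310,::-1],None,fx=4,fy=4,interpolation=cv2.INTER_CUBIC)
cv2.imwrite('pics/c1.png',a)
a=cv2.resize(im[180:280,420:600,::-1],None,fx=4,fy=4,interpolation=cv2.INTER_CUBIC)
cv2.imwrite('pics/c2.png',a)
im=cv2.imread('pics/scene0.png')
cv2.imwrite('pics/c3.png',cv2.resize(im[170:300,160:350],None,fx=4,fy=4,interpolation=cv2.INTER_CUBIC))
E
```

```text
(no output)
```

View pics/c1.png

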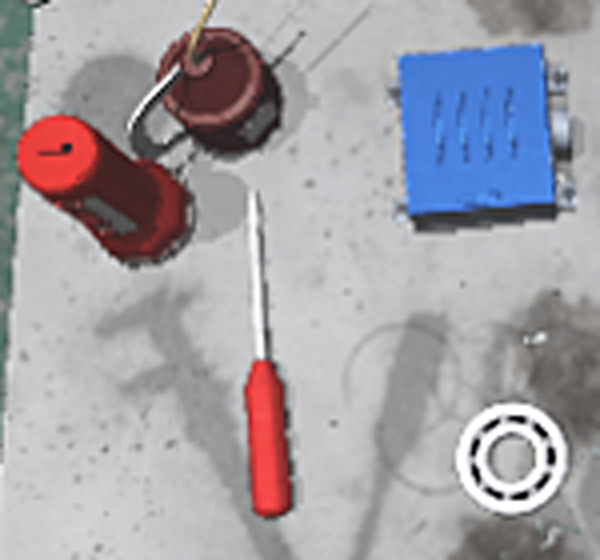

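View pics/c2.png

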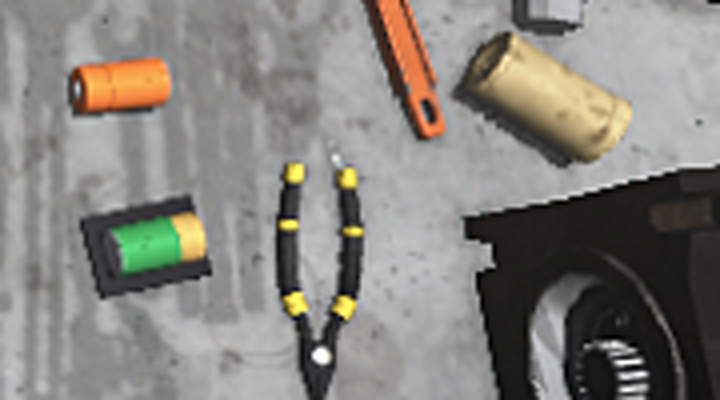

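View pics/c3.png

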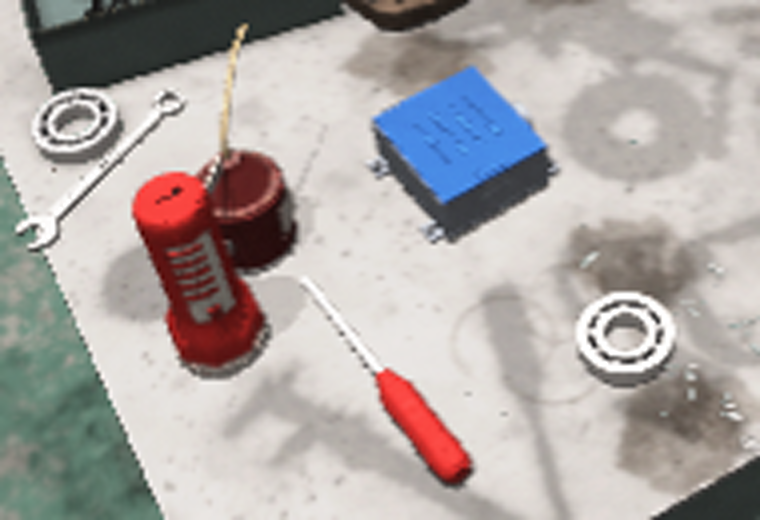

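```bash
cat > m0.py <<'E'
from h import *
top=cv2.imread('pics/top0.png'); sc=cv2.imread('pics/scene0.png')
ct=cam('top'); cs=cam('scene')
def mask(im,lo,hi,box):
    h=cv2.cvtColor(im,cv2.COLOR_BGR2HSV); m=cv2.inRange(h,lo,hi)
    z=np.zeros_like(m); x0,y0,x1,y1=box; z[y0:y1,x0:x1]=m[y0:y1,x0:x1]; return z
def big(m):
    c=max(cv2.findContours(m,cv2.RETR_EXTERNAL,cv2.CHAIN_APPROX_NONE)[0],key=cv2.contourArea); return c[:,0].astype(float)
for im,c,b in((top,ct,(240,130,320,210)),(sc,cs,(230,170,320,240))):
    k=big(mask(im,(100,120,80),(125,255,255),b))
    X=onz(c,k,0.050)[:,:2]
    rect=cv2.minAreaRect((X*1000).astype(np.float32)); print('cover',rect)
for im,c,b in((top,ct,(205,180,245,280)),(sc,cs,(240,250,290,300))):
    k=big(mask(im,(0,120,80),(12,255,255),b))
    X=onz(c,k,0.0125)[:,:2]
    rect=cv2.minAreaRect((X*1000).astype(np.float32)); print('handle',rect)
    m,v=X.mean(0),np.linalg.svd(X-X.mean(0))[2][0]; print(m,v,((X-m)@v).min(),((X-m)@v).max())
print('tip top',onz(ct,[[223.2,188.5]],0.006),'tip scene',onz(cs,[[160+305/4,170+280/4]],0.006))
k=big(mask(top,(40,100,60),(80,255,255),(440,225,480,260)))
X=onz(ct,k,0.03)[:,:2]; print('green',cv2.minAreaRect((X*1000).astype(np.float32)))
k=big(mask(top,(12,100,60),(28,255,255),(455,225,480,260)))
X=onz(ct,k,0.03)[:,:2]; print('band',cv2.minAreaRect((X*1000).astype(np.float32)))
E
python3 m0.py
```

```text
cover ((658.2802734375, 141.4164276123047), (110.53842163085938, 98.26395416259766), 4.727993488311768)
cover ((657.3203125, 147.7427978515625), (112.27718353271484, 98.17496490478516), 5.169056415557861)
handle ((456.2503967285156, 282.08184814453125), (102.57608032226562, 25.497501373291016), 6.583358287811279)
[0.4543 0.2818] [-0.9942 -0.1078] -0.053232754373753896 0.049300940793820525
handle ((455.967529296875, 288.4276123046875), (107.90045928955078, 26.661598205566406), 7.534869194030762)
[0.4544 0.2877] [-0.9944 -0.1059] -0.0555394934213071 0.052401423055412545
tip top [[0.6235 0.299  0.006 ]] tip scene [[0.6191 0.3058 0.006 ]]
green ((472.6758117675781, -331.8179931640625), (32.969966888427734, 41.38478469848633), 11.664576530456543)
band ((478.3625183105469, -360.1634216308594), (31.204673767089844, 16.825151443481445), 12.774470329284668)
```

```bash
python3 - <<'E'
from h import *
R,p,o=tool(); print(R,p)
E
```

```text
[[-0.0006  0.4176 -0.9086]
 [ 0.0017 -0.9086 -0.4176]
 [-1.     -0.0017 -0.0002]] [ 0.2295 -0.4994  0.2304]
```

Request:
arm_command --steps '[-0.3, -0.77, -0.9, 0, 1, -0.3, -0.77, -0.9, 0, 1, -0.3, -0.77, -0.9, 0, 1, -0.3, -0.77, -0.9, 0, 1, -0.3, -0.77, -0.9, 0, 1, -0.3, -0.77, -0.9, 0, 1, 0, -0.77, -0.9, 0, 1, 0, -0.77, -0.9, 0, 1, 0, -0.77, -0.9, 0, 1, 0, -0.77, -0.9, 0, 1]'

```text
clock: 0.98
position: [0.3811, -0.1685, 0.2818]
tcp_rot: [-0.142, -0.691, -0.15, 0.693]
ft_force: [1.7, -0.3, 0.6]
opening: 0.0855
```

Request:
arm_command --steps '[0, -0.77, -0.9, 0, 1, 0, -0.77, -0.9, 0, 1, 0, -0.77, -0.9, 0, 1, 0, -0.77, -0.9, 0, 1, 0, -0.77, -0.9, 0, 1, 0, -0.77, -0.9, 0, 1, 0, -0.77, -0.9, 0, 1, 0, -0.77, -0.9, 0, 1, 0, -0.77, -0.9, 0, 1, 0, -0.6, -0.7, 0.5, 1]'

```text
clock: 1.82
position: [0.5339, 0.1644, 0.282]
tcp_rot: [-0.131, -0.693, -0.138, 0.696]
ft_force: [0.4, -0.8, 0.7]
opening: 0.0852
```

Request:
arm_command --steps '[0, -0.5, -0.4, 1, 1, 0, -0.5, -0.4, 1, 1, 0, -0.5, -0.4, 1, 1, 0, -0.4, 0, 1, 1, 0, 0, 0, 0, 1]'

```text
clock: 2.23
position: [0.5534, 0.24, 0.277]
tcp_rot: [-0.031, -0.702, -0.038, 0.711]
ft_force: [0.0, -0.8, -0.3]
opening: 0.0853
```

```bash
python3 - <<'E'
from h import *
import pickle
R,p,o=tool(); print(R,p,o['joint_pos'])
cm=cam('wrist'); im=r.camera('wrist'); cv2.imwrite('pics/w1.png',im[:,:,::-1]); pickle.dump(cm,open('w1.pkl','wb'))
E
```

```text
[[-0.0132  0.0974 -0.9952]
 [ 0.0093 -0.9952 -0.0975]
 [-0.9999 -0.0105  0.0122]] [0.5534 0.24   0.277 ] [0.3083 0.2098 1.1425 0.0132 1.799  1.7844]
```

View pics/w1.png

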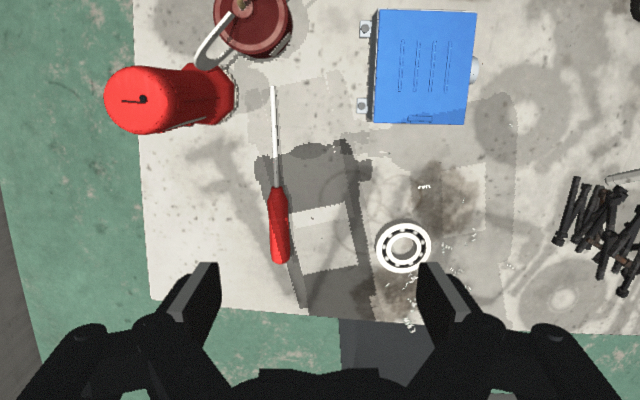

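```bash
python3 - <<'E'
from h import *
import pickle
cm=pickle.load(open('w1.pkl','rb')); im=cv2.imread('pics/w1.png'); h=cv2.cvtColor(im,cv2.COLOR_BGR2HSV)
def big(lo,hi,b):
    m=cv2.inRange(h,lo,hi); z=np.zeros_like(m); x0,y0,x1,y1=b; z[y0:y1,x0:x1]=m[y0:y1,x0:x1]
    z=cv2.morphologyEx(z,cv2.MORPH_CLOSE,np.ones((5,5)))
    return max(cv2.findContours(z,cv2.RETR_EXTERNAL,cv2.CHAIN_APPROX_NONE)[0],key=cv2.contourArea)[:,0].astype(float)
k=big((100,120,60),(125,255,255),(350,0,500,140)); X=onz(cm,k,0.05)[:,:2]; print('cover',cv2.minAreaRect((X*1000).astype(np.float32)))
k=big((0,120,60),(12,255,255),(255,170,300,290)); X=onz(cm,k,0.0125)[:,:2]; print('handle',cv2.minAreaRect((X*1000).astype(np.float32)))
print('tip',onz(cm,[[272.3,86]],0.006))
k=big((0,100,40),(12,255,255),(95,50,250,150)); 
X=onz(cm,k,0.174)[:,:2]
print('torch top',onz(cm,[[133,100]],0.174), onz(cm,[[215,95]],0.0), 'oil',onz(cm,[[255,20]],0.097),'bearing',onz(cm,[[404,246]],0.01))
crop(im[:,:,::-1],255,60,500,280,3,'pics/w1c.png')
E
```

```text
cover ((659.3907470703125, 145.47833251953125), (109.92395782470703, 97.08751678466797), 4.893091678619385)
handle ((454.3511047363281, 285.10528564453125), (107.7301254272461, 25.939367294311523), 6.273122787475586)
tip [[0.6259 0.3037 0.006 ]]
torch top [[0.6117 0.3792 0.174 ]] [[0.6095 0.3721 0.    ]] oil [[0.6814 0.3095 0.097 ]] bearing [[0.4414 0.1181 0.01  ]]
```

View pics/w1c.png

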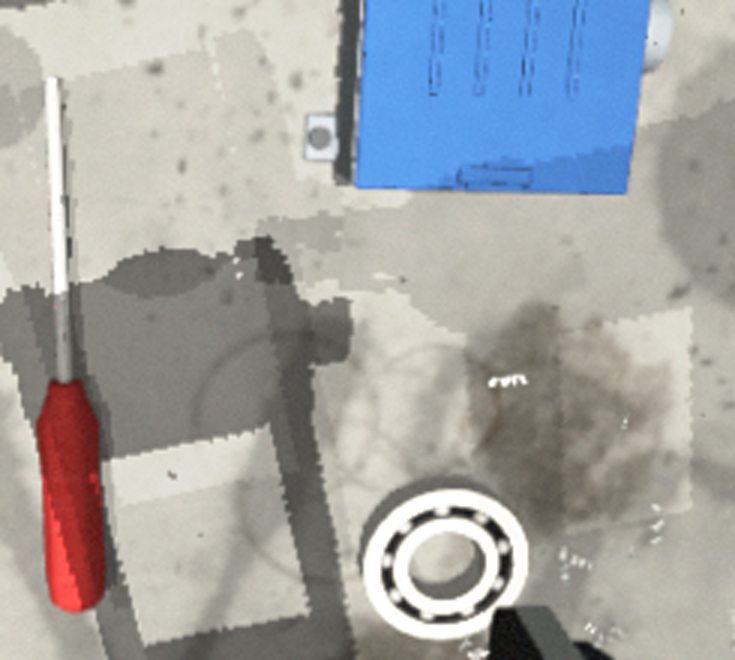

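Request:
arm_command --steps '[0.6, -0.6, 0.7, 0, 1, 0.6, -0.6, 0.7, 0, 1, 0.6, -0.6, 0.7, 0, 1, 1, 0, 0, 0, 0.8, 1, 0, 0, 0, 0.7, 1, 0, 0, 0, 0.7, 1, 0, 0, 0, 0.7, 0, 0, 0, 0, 0.7]'

```text
clock: 2.95
position: [0.4829, 0.2814, 0.1001]
tcp_rot: [-0.036, -0.705, -0.04, 0.708]
ft_force: [-0.6, -0.6, -1.8]
opening: 0.0601
```

```bash
python3 - <<'E'
from h import *
import pickle
R,p,o=tool(); print(R,p,o['opening'])
cm=cam('wrist'); im=r.camera('wrist'); cv2.imwrite('pics/w2.png',im[:,:,::-1]); pickle.dump(cm,open('w2.pkl','wb'))
E
```

```text
[[-0.0044  0.1076 -0.9942]
 [ 0.006  -0.9942 -0.1076]
 [-1.     -0.0064  0.0038]] [0.4829 0.2814 0.1001] 0.06009719141232451
```

View pics/w2.png

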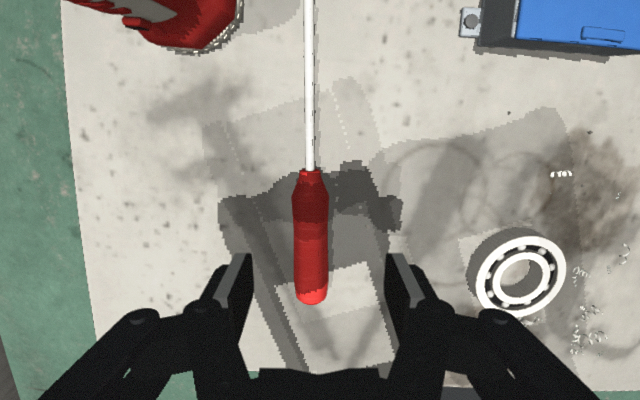

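Request:
arm_command --steps '[0.5, -0.2, 0, 0, 0.7, 1, 0, 0, 0, 0.7, 0.8, 0, 0, 0, 0.7, 0.6, 0, 0, 0, 0.7, 0.2, 0, 0, 0, 0.7, 0, 0, 0, 0, 0.7]'

```text
clock: 3.5
position: [0.496, 0.2893, 0.0247]
tcp_rot: [0.033, 0.715, 0.044, -0.697]
ft_force: [1.1, -0.4, 0.3]
opening: 0.0599
```

```bash
python3 - <<'E'
from h import *
R,p,o=tool(); print(R,p,o['joint_pos'],o['joint_velocities'])
E
```

```text
[[ 0.025   0.1084 -0.9938]
 [ 0.0172 -0.994  -0.108 ]
 [-0.9995 -0.0144 -0.0267]] [0.496  0.2893 0.0247] [0.4262 0.2495 1.6089 0.0056 1.2533 1.8869] [-0.0103 -0.0172 -0.0245 -0.0021  0.022  -0.0102]
```

Request:
arm_command --steps '[0, 0, 0.25, 0, 0.7, 0.2, 0, 0.2, 0, 0.7, 0.2, 0, 0, 0, 0.7, 0.2, 0, 0, 0, 0.7, 0, 0, 0, 0, 0.7]'

```text
clock: 3.92
position: [0.4874, 0.2896, 0.0142]
tcp_rot: [0.031, 0.72, 0.046, -0.692]
ft_force: [-0.8, -1.0, 0.6]
opening: 0.0597
```

```bash
python3 - <<'E'
from h import *
import pickle
R,p,o=tool(); print(R,p,o['opening'])
cm=cam('wrist'); im=r.camera('wrist'); cv2.imwrite('pics/w3.png',im[:,:,::-1]); pickle.dump(cm,open('w3.pkl','wb'))
E
```

```text
[[ 0.0386  0.1087 -0.9933]
 [ 0.0231 -0.9939 -0.1078]
 [-0.999  -0.0188 -0.0409]] [0.4874 0.2896 0.0142] 0.05971340786207291
```

View pics/w3.png

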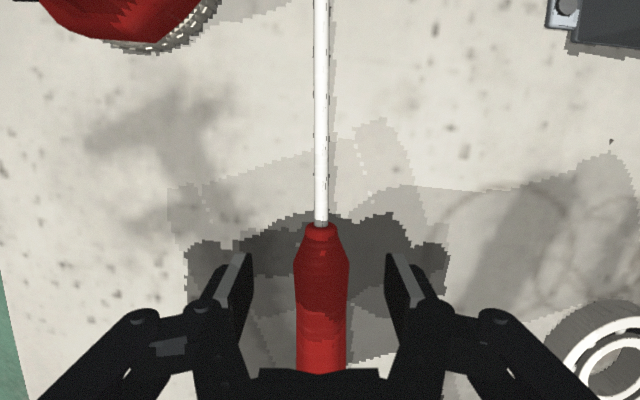

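Request:
arm_command --steps '[0.25, 0, 0.1, 0, 0.7, 0.2, 0, 0.1, 0, 0.7, 0, 0, 0, 0, 0.7]'

```text
clock: 4.22
position: [0.4827, 0.2899, 0.0008]
tcp_rot: [0.031, 0.721, 0.046, -0.691]
ft_force: [-0.5, 0.5, -1.1]
opening: 0.0596
```

Request:
arm_command --steps '[0, 0, 0, 0, 0.2, 0, 0, 0, 0, 0, 0, 0, 0, 0, 0, 0, 0, 0, 0, 0, 0, 0, 0, 0, 0]' --grip_force 110

```text
clock: 4.63
position: [0.4832, 0.2888, 0.0013]
tcp_rot: [0.032, 0.721, 0.045, -0.691]
ft_force: [-0.5, -0.5, -1.7]
opening: 0.0229
```

Request:
arm_command --steps '[-0.5, 0, 0, 0, 0, -0.8, 0, 0, 0, 0, -0.8, 0, 0, 0, 0, -0.5, 0, 0, 0, 0, 0, 0, 0, 0, 0]'

```text
clock: 5.05
position: [0.4773, 0.2864, 0.0777]
tcp_rot: [0.032, 0.718, 0.045, -0.694]
ft_force: [0.2, 1.2, -1.2]
opening: 0.0228
```

```bash
python3 - <<'E'
from h import *
import pickle
R,p,o=tool(); print(R,p,o['opening'])
cm=cam('wrist'); im=r.camera('wrist'); cv2.imwrite('pics/w4.png',im[:,:,::-1]); pickle.dump(cm,open('w4.pkl','wb'))
im=r.camera('scene'); cv2.imwrite('pics/s4.png',im[:,:,::-1]); crop(im,160,150,400,330,3,'pics/s4c.png')
E
```

```text
[[ 0.0337  0.1089 -0.9935]
 [ 0.0193 -0.9939 -0.1083]
 [-0.9992 -0.0155 -0.0356]] [0.4773 0.2864 0.0777] 0.02279678706160479
```

View pics/w4.png

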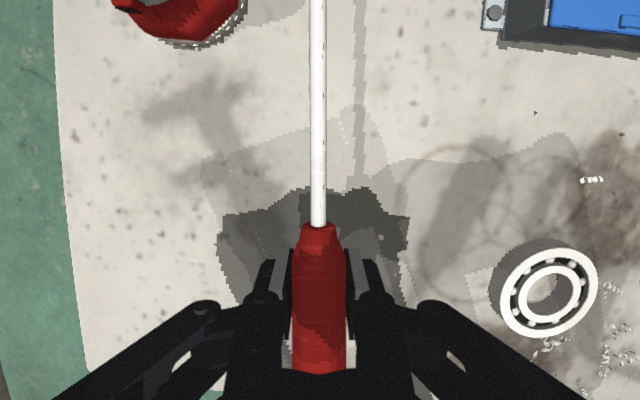

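View pics/s4c.png

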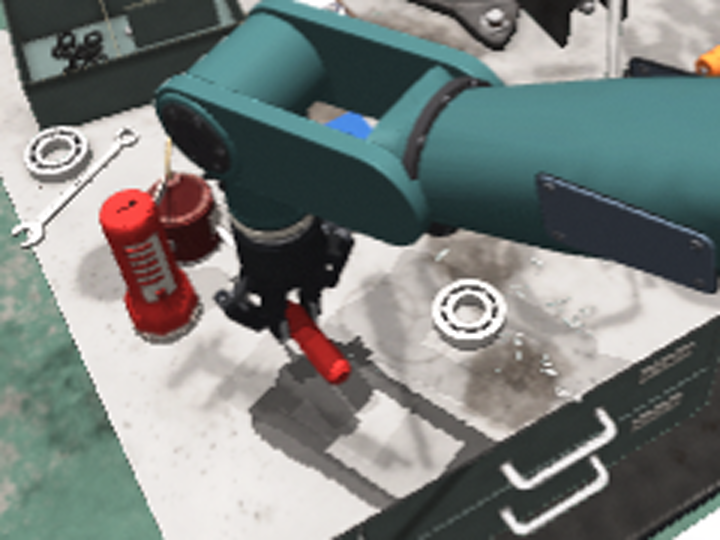

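```bash
cat > tipm.py <<'E'
from h import *
# grasp data
import sys
Rg=np.array([[0.0386,0.1087,-0.9933],[0.0231,-0.9939,-0.1078],[-0.999,-0.0188,-0.0409]])
q=[0.032,0.721,0.045,-0.691]
Rg=Ro.from_quat([q[1],q[2],q[3],q[0]]).as_matrix()
tt=Rg.T@(np.array([0.6235,0.3035,0.006])-np.array([0.4832,0.2888,0.0013]))
BO=np.array([0.659,0.1455,0]); a=np.radians(4.9); BR=np.array([[np.cos(a),-np.sin(a),0],[np.sin(a),np.cos(a),0],[0,0,1]])
def b2w(v): return BO+BR@np.array(v)
if __name__=='__main__':
    R,p,o=tool(); tip=R@tt+p
    print('tcp',p,'tip world',tip,'tip box mm',1000*BR.T@(tip-BO)); d=BR.T@R@tt; print('driver yaw rel box deg',np.degrees(np.arctan2(d[1],d[0])),'pitch',np.degrees(np.arctan2(d[2],d[0])), 'toolx',R[:,0],'ft',o['ft_force'])
    tgt=b2w(np.array([float(v) for v in sys.argv[1:4]])/1000)
    print('units to target',(R.T@(tgt-tip))/0.03)
E
python3 tipm.py -76 0 60
```

```text
tcp [0.4758 0.2856 0.0746] tip world [0.6161 0.3003 0.0775] tip box mm [-29.4899 157.8825  77.5054]
driver yaw rel box deg 1.0833254318522425 pitch 1.1942919394814357 toolx [ 0.0292  0.0171 -0.9994] ft [-0.2495 -0.6389 -1.0125]
units to target [0.4595 5.2323 1.6889]
```

Request:
arm_command --steps '[0, 0.2, 0.9, 0.3, 0, 0, 0.6, 0.9, 0, 0, 0, 0.9, 0.1, 0, 0, 0, 0.9, 0, 0, 0, 0, 0.9, 0, 0, 0, 0, 0.9, 0, 0, 0, 0, 0.6, 0, 0, 0, 0, 0, 0, 0, 0]'

```text
clock: 5.82
position: [0.4205, 0.1244, 0.0535]
tcp_rot: [0.029, 0.708, 0.037, -0.705]
ft_force: [0.8, 0.1, -1.5]
opening: 0.0226
```

```bash
python3 tipm.py -70 0 36;  python3 - <<'E'
from h import *
for n in ['wrist','top','scene']:
    im=r.camera(n); cv2.imwrite(f'pics/{n}5.png',im[:,:,::-1])
crop(cv2.imread('pics/top5.png')[:,:,::-1],230,130,330,280,4,'pics/t5c.png')
crop(cv2.imread('pics/scene5.png')[:,:,::-1],220,160,380,290,4,'pics/s5c.png')
E
```

```text
tcp [0.4205 0.1244 0.0535] tip world [0.5611 0.1368 0.0528] tip box mm [-98.2976  -0.2758  52.7945]
driver yaw rel box deg 0.14203341801090075 pitch -0.3049546450445462 toolx [ 0.0037  0.0113 -0.9999] ft [ 0.7761  0.0906 -1.4612]
units to target [ 0.5642  0.0033 -0.9406]
```

View pics/t5c.png

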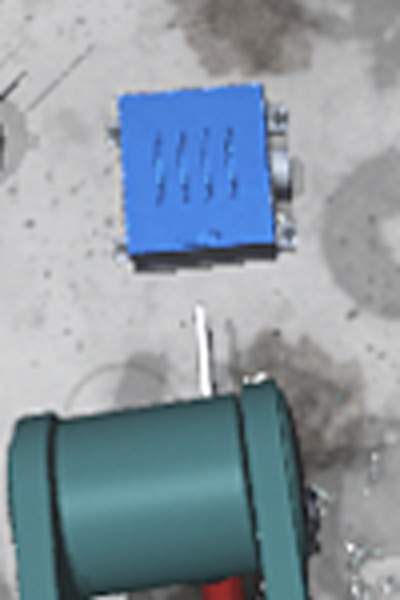

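View pics/s5c.png

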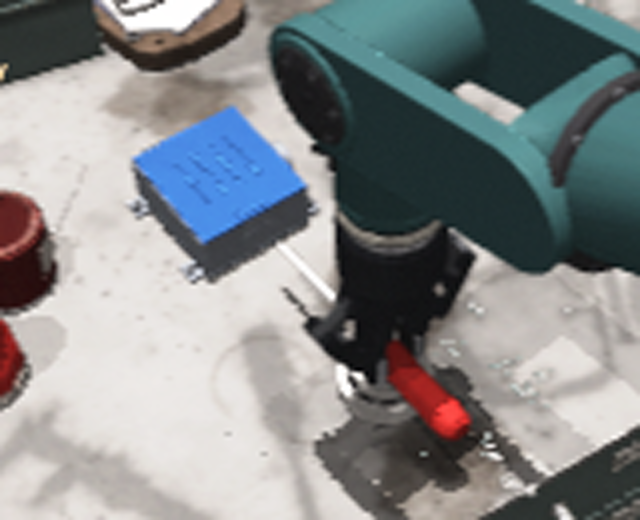

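View pics/wrist5.png

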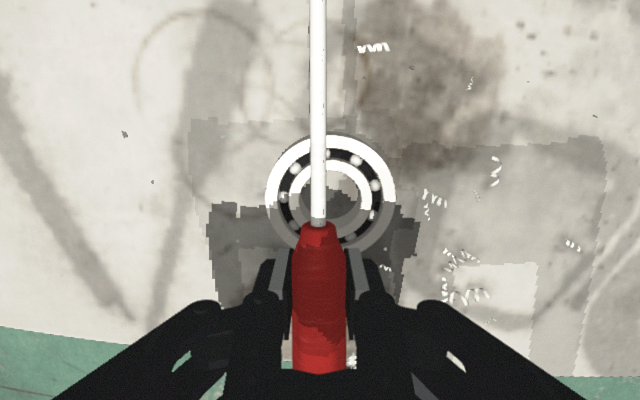

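```bash
python3 - <<'E'
from tipm import *
R,p,o=tool(); tip=R@tt+p; print(o['clock'],p,tip)
for n in('top','scene'): print(n,proj(cam(n),tip),proj(cam(n),b2w([-.056,0,.038])))
print('triang',two([cam('top'),cam('scene')],[[280.0,206.5],[290,221]]))
E
```

```text
5.9667 [0.4209 0.1275 0.0544] [0.5615 0.1403 0.0538]
top [[278.2567 207.0813]] [[278.9494 192.8351]]
scene [[290.5787 220.654 ]] [[284.4675 215.0051]]
triang [0.5659 0.1382 0.0451]
```

Request:
arm_command --steps '[0.2, 0.15, -0.3, 0, 0, 0.15, 0, -0.3, 0, 0, 0.1, 0, -0.3, 0, 0, 0, 0, 0, 0, 0]'

```text
clock: 6.3
position: [0.4492, 0.1299, 0.0392]
tcp_rot: [0.03, 0.708, 0.041, -0.705]
ft_force: [-0.0, -0.5, -1.6]
opening: 0.0227
```

```bash
python3 tipm.py -42 0 37
```

```text
tcp [0.4492 0.1299 0.0392] tip world [0.5897 0.1434 0.0385] tip box mm [-69.2128   3.7984  38.5444]
driver yaw rel box deg 0.5638954807642259 pitch -0.27563773737455666 toolx [ 0.0037  0.016  -0.9999] ft [-0.0302 -0.495  -1.5627]
units to target [ 0.0541  0.1402 -0.9049]
```

Request:
arm_command --steps '[-0.02, 0.2, -0.3, 0, 0, -0.02, 0.1, -0.3, 0.1, 0, -0.02, 0, -0.3, 0, 0, 0, 0, 0, 0, 0]'

```text
clock: 6.63
position: [0.48, 0.1249, 0.0408]
tcp_rot: [0.028, 0.708, 0.039, -0.705]
ft_force: [-0.0, -0.6, -0.9]
opening: 0.023
```

```bash
python3 tipm.py -42 0 37; python3 - <<'E'
from h import *
for n in ['top','scene']:
    im=r.camera(n); cv2.imwrite(f'pics/{n}6.png',im[:,:,::-1])
crop(cv2.imread('pics/top6.png')[:,:,::-1],230,130,330,280,4,'pics/t6c.png')
crop(cv2.imread('pics/scene6.png')[:,:,::-1],220,160,380,290,4,'pics/s6c.png')
E
```

```text
tcp [0.48   0.1249 0.0408] tip world [0.6205 0.1377 0.04  ] tip box mm [-38.9995  -4.5105  39.9882]
driver yaw rel box deg 0.29647570131730683 pitch -0.3229345393467288 toolx [ 0.0029  0.0163 -0.9999] ft [-0.0281 -0.6352 -0.8835]
units to target [ 0.1016 -0.1497  0.099 ]
```

View pics/t6c.png

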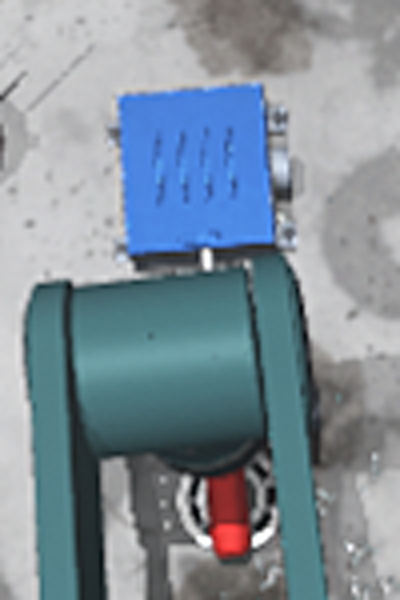

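View pics/s6c.png

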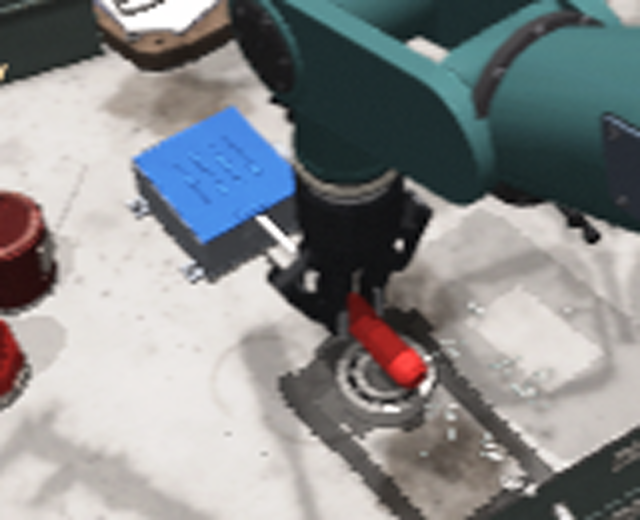

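Request:
arm_command --steps '[-0.3, 0, 0, 0, 0, -0.3, 0, 0, 0, 0, -0.3, 0, 0, 0, 0, -0.2, 0, 0, 0, 0]'

```text
clock: 7.07
position: [0.4749, 0.1239, 0.0732]
tcp_rot: [-0.028, -0.704, -0.039, 0.709]
ft_force: [0.2, -0.3, -1.9]
opening: 0.0228
```

```bash
python3 tipm.py -42 0 70
```

```text
tcp [0.4749 0.1239 0.0732] tip world [0.6154 0.1367 0.071 ] tip box mm [-44.1702  -5.0634  71.0022]
driver yaw rel box deg 0.3042802460016393 pitch -0.9123359195710795 toolx [-0.0074  0.0153 -0.9999] ft [ 0.1532 -0.2583 -1.8685]
units to target [ 0.0356 -0.1675 -0.0741]
```

Request:
arm_command --steps '[-0.1, 0, 0, 0, 0, -0.1, 0, 0, 0, 0, -0.1, 0, 0, 0, 0, -0.1, 0, 0, 0, 0]'

```text
clock: 7.4
position: [0.4764, 0.124, 0.0906]
tcp_rot: [0.028, 0.706, 0.039, -0.706]
ft_force: [-0.2, 0.2, -1.0]
opening: 0.0226
```

```bash
python3 tipm.py -42 0 70; python3 - <<'E'
from h import *
for n in ['scene']:
    im=r.camera(n); cv2.imwrite(f'pics/{n}7.png',im[:,:,::-1])
crop(cv2.imread('pics/scene7.png')[:,:,::-1],220,130,380,290,4,'pics/s7c.png')
E
```

```text
tcp [0.4764 0.124  0.0906] tip world [0.617  0.1368 0.0893] tip box mm [-42.6006  -5.0793  89.3246]
driver yaw rel box deg 0.3131221479131062 pitch -0.497694511096204 toolx [-0.0002  0.0162 -0.9999] ft [-0.2357  0.2367 -0.9649]
units to target [ 0.6468 -0.1587 -0.0208]
```

View pics/s7c.png

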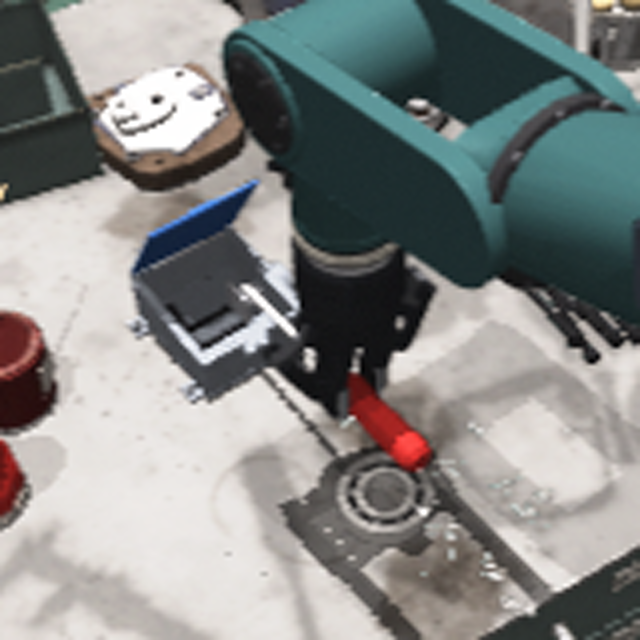

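Request:
arm_command --steps '[-0.1, 0, 0.7, 0, 0, 0, -0.7, 0.5, 0, 0, 0, -0.9, 0, 0, 0, 0, -0.9, 0, 0, 0, 0, -0.9, 0, 0, 0, 0, -0.8, 0, 0, 0, 0.3, -0.2, 0, 0, 0, 0.4, 0, 0, 0, 0]'

```text
clock: 8.12
position: [0.4297, 0.257, 0.0786]
tcp_rot: [0.026, 0.71, 0.038, -0.703]
ft_force: [-0.0, -0.2, -0.5]
opening: 0.0224
```

```bash
python3 tipm.py -42 130 6
```

```text
tcp [0.4297 0.257  0.0786] tip world [0.5703 0.2691 0.0788] tip box mm [-77.8327 130.7743  78.7846]
driver yaw rel box deg 0.056978002292064525 pitch 0.0758322297535835 toolx [ 0.0097  0.0185 -0.9998] ft [-0.0184 -0.2473 -0.5142]
units to target [ 2.4387  0.0747 -1.1666]
```

Request:
arm_command --steps '[0.6, 0, 0, 0, 0, 0.6, 0, 0, 0, 0, 0.5, 0, 0, 0, 0, 0.3, 0, 0, 0, 0, 0.1, 0, 0, 0, 0]'

```text
clock: 8.53
position: [0.4289, 0.2569, 0.0098]
tcp_rot: [0.028, 0.709, 0.038, -0.704]
ft_force: [-0.5, 0.1, -2.0]
opening: 0.0227
```

```bash
python3 tipm.py -42 130 6
```

```text
tcp [0.4289 0.2569 0.0098] tip world [0.5694 0.2696 0.0096] tip box mm [-78.6293 131.2603   9.6064]
driver yaw rel box deg 0.22771922587813948 pitch -0.09421304257000727 toolx [ 0.007   0.015  -0.9999] ft [-0.4935  0.1183 -2.007 ]
units to target [ 0.1297  0.0539 -1.2195]
```

Request:
arm_command --steps '[0.12, 0, 0, 0, 0, 0.1, 0, 0, 0, 0, 0, 0, 0, 0, 0]'

```text
clock: 8.78
position: [0.4288, 0.2561, 0.0021]
tcp_rot: [0.028, 0.709, 0.038, -0.704]
ft_force: [1.4, -0.1, -0.3]
opening: 0.0231
```

Request:
arm_command --steps '[0, 0, 0, 0, 0.4, 0, 0, 0, 0, 0.5, 0, 0, 0, 0, 0.6, 0, 0, 0, 0, 0.6, -0.5, 0, 0, 0, 0.6, -0.9, 0, 0, 0, 0.6, -1, 0, 0, 0, 0.6, -1, 0, 0, 0, 0.6, -1, 0, 0, 0, 0.6]'

```text
clock: 9.53
position: [0.4251, 0.2526, 0.1353]
tcp_rot: [-0.029, -0.705, -0.036, 0.707]
ft_force: [0.1, 0.0, -0.5]
opening: 0.0511
```

```bash
python3 - <<'E'
from h import *
R,p,o=tool();print(p,R[:,0],o['joint_pos'])
for n in ['scene','top','wrist']:
    im=r.camera(n); cv2.imwrite(f'pics/{n}8.png',im[:,:,::-1])
crop(cv2.imread('pics/scene8.png')[:,:,::-1],160,130,360,290,4,'pics/s8c.png')
E
```

```text
[0.4251 0.2526 0.1353] [-0.0033  0.0098 -0.9999] [0.4146 0.0016 1.6517 0.0103 1.4874 1.8919]
```

View pics/s8c.png

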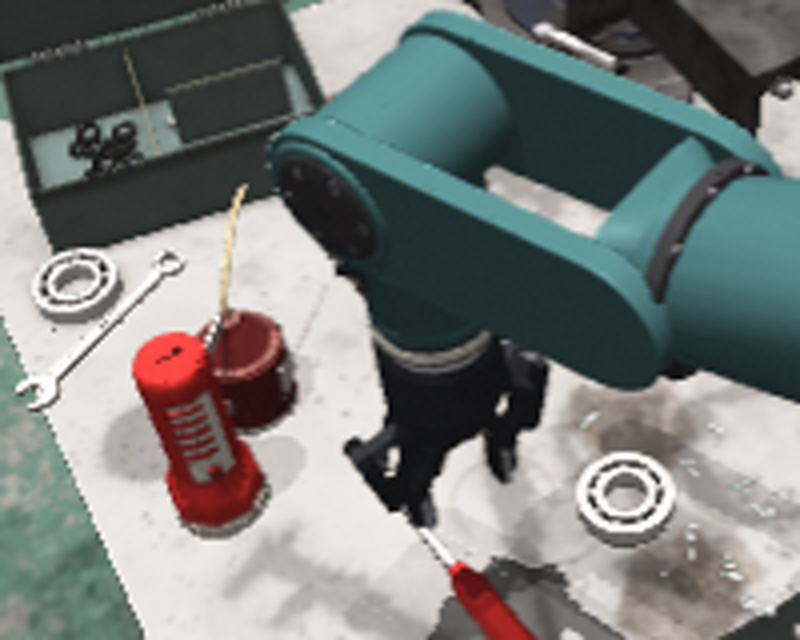

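View pics/wrist8.png

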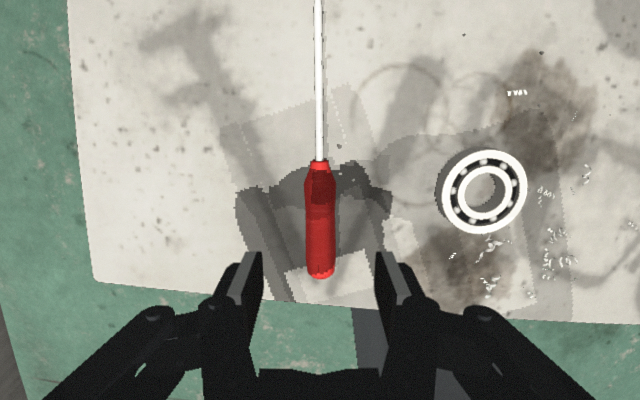

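Request:
arm_command --steps '[-0.6, 0.6, -0.8, 0, 0.8, -0.6, 0.6, -0.8, 0, 1, -0.6, 0.6, -0.8, 0, 1, -0.5, 0.6, -0.8, 0, 1, -0.5, 0.6, -0.8, 0, 1, -0.4, 0.6, -0.8, 0, 1, -0.3, 0.6, -0.8, 0, 1, -0.2, 0.3, -0.6, 0, 1, 0, 0, 0, 0, 1]'

```text
clock: 10.43
position: [0.6256, 0.129, 0.2332]
tcp_rot: [-0.032, -0.699, -0.037, 0.714]
ft_force: [-0.4, 0.0, -0.3]
opening: 0.0857
```

```bash
python3 - <<'E'
from h import *
import pickle
R,p,o=tool();print(p,R,o['joint_pos'])
cm=cam('wrist'); im=r.camera('wrist'); cv2.imwrite('pics/w9.png',im[:,:,::-1]); pickle.dump(cm,open('w9.pkl','wb'))
E
```

```text
[0.6256 0.129  0.2332] [[-0.0221  0.0974 -0.995 ]
 [ 0.0066 -0.9952 -0.0976]
 [-0.9997 -0.0088  0.0213]] [0.1099 0.3021 1.1157 0.0092 1.745  1.5845]
```

View pics/w9.png

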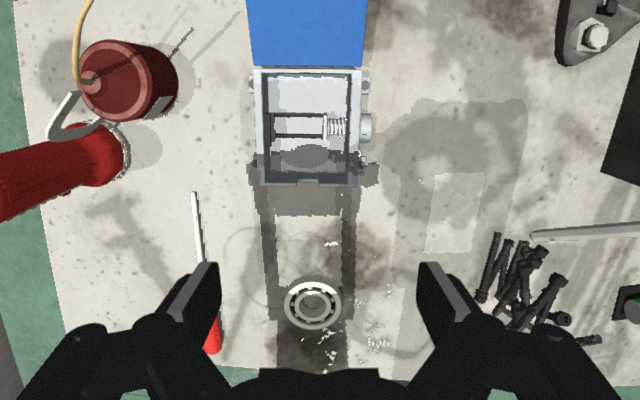

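```bash
python3 - <<'E'
from tipm import *
import pickle
im=cv2.imread('pics/w9.png')
crop(im[:,:,::-1],235,50,395,200,5,'pics/w9c.png')
cm=pickle.load(open('w9.pkl','rb'))
for v in ([-56,50,46],[-56,-50,46],[56,50,46],[56,-50,46],[-52,42,46],[-52,-40,46],[52,42,46],[0,35,45],[0,-15,23],[0,-15,39],[16,35,45],[-16,35,45],[-14,-15,39],[14,-15,39],[0,-63,20]):
    q=proj(cm,b2w(np.array(v)/1000))[0]; print(v,q,(q-[235,50])*5)
E
```

```text
[-56, 50, 46] [256.7705 187.5561] [108.8526 687.7806]
[-56, -50, 46] [356.1811 188.9501] [605.9055 694.7505]
[56, 50, 46] [251.6234  70.0383] [ 83.1172 100.1917]
[56, -50, 46] [361.7694  71.1982] [633.8469 105.991 ]
[-52, 42, 46] [264.526  183.8544] [147.6298 669.272 ]
[-52, -40, 46] [346.3844 184.9923] [556.9218 674.9616]
[52, 42, 46] [260.5264  74.6526] [127.6319 123.2632]
[0, 35, 45] [269.9662 131.6409] [174.8311 408.2046]
[0, -15, 23] [322.1576 129.0944] [435.7879 395.4722]
[0, -15, 39] [322.186  131.3471] [435.9298 406.7353]
[16, 35, 45] [269.4593 114.6459] [172.2967 323.2295]
[-16, 35, 45] [270.4753 148.1679] [177.3764 490.8394]
[-14, -15, 39] [321.966  145.6231] [434.8301 478.1156]
[14, -15, 39] [322.4105 116.7229] [437.0526 333.6146]
[0, -63, 20] [368.9496 129.4264] [669.7478 397.1321]
```

View pics/w9c.png

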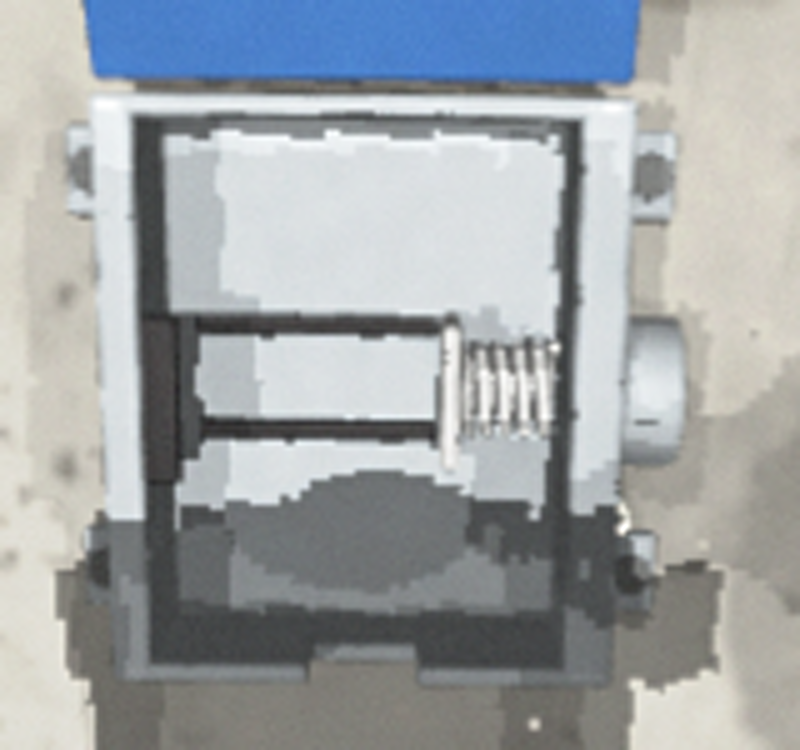

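```bash
sed -i 's/BO=np.array(\[0.659,0.1455,0\]); a=np.radians(4.9)/BO=np.array([0.660,0.1445,0]); a=np.radians(5.2)/' tipm.py; python3 - <<'E'
from h import *
R,p,o=tool(); 
yaw=np.arctan2(R[1,1],R[0,1]); print(np.degrees(yaw))
way=[(0.50,0.05,.24)]+[(0.477,-0.345,.2)]
# 21 rows: positions interpolated
P=[p]
pts=[p+(np.array([.52,.06,.24])-p)*k/5 for k in range(1,6)]
e=np.array([.477,-.345,.2]); s=pts[-1]; pts+=[s+(e-s)*k/16 for k in range(1,17)]
y=yaw; prev=p
for k,q in enumerate(pts):
    d=q-prev; u=np.array([-d[2], d[0]*np.cos(y)+d[1]*np.sin(y), d[0]*np.sin(y)-d[1]*np.cos(y)])/0.03
    print(k,np.round(u,2)); prev=q; y-=np.radians(4)
E
```

```text
-84.36921000341123
0 [-0.05  0.39  0.74]
1 [-0.05  0.44  0.71]
2 [-0.05  0.49  0.67]
3 [-0.05  0.54  0.64]
4 [-0.05  0.58  0.6 ]
5 [ 0.08  0.84 -0.12]
6 [ 0.08  0.83 -0.18]
7 [ 0.08  0.81 -0.24]
8 [ 0.08  0.8  -0.29]
9 [ 0.08  0.77 -0.35]
10 [ 0.08  0.75 -0.4 ]
11 [ 0.08  0.72 -0.45]
12 [ 0.08  0.68 -0.5 ]
13 [ 0.08  0.65 -0.55]
14 [ 0.08  0.61 -0.59]
15 [ 0.08  0.56 -0.63]
16 [ 0.08  0.52 -0.67]
17 [ 0.08  0.47 -0.71]
18 [ 0.08  0.42 -0.74]
19 [ 0.08  0.37 -0.76]
20 [ 0.08  0.31 -0.79]
```

Request:
arm_command --steps '[-0.1, 0.4, 0.75, 1, 1, -0.1, 0.45, 0.7, 1, 1, -0.1, 0.5, 0.67, 1, 1, -0.1, 0.55, 0.65, 1, 1, -0.1, 0.6, 0.6, 1, 1, -0.05, 0.85, -0.1, 1, 1, 0, 0.85, -0.2, 1, 1, 0, 0.8, -0.25, 1, 1, 0, 0.8, -0.3, 1, 1, 0, 0.75, -0.35, 1, 1]'

```text
clock: 11.32
position: [0.4858, -0.062, 0.2335]
tcp_rot: [0.212, -0.653, 0.215, 0.695]
ft_force: [0.3, 0.2, 0.7]
opening: 0.0851
```

Request:
arm_command --steps '[0, 0.75, -0.4, 1, 1, 0, 0.7, -0.45, 1, 1, 0, 0.7, -0.5, 1, 1, 0, 0.65, -0.55, 1, 1, 0, 0.6, -0.6, 1, 1, 0, 0.55, -0.6, 1, 1, 0, 0.5, -0.65, 1, 1, 0, 0.45, -0.7, 1, 1, 0, 0.4, -0.7, 1, 1, 0, 0.35, -0.7, 1, 1]'

```text
clock: 12.15
position: [0.4398, -0.3051, 0.2167]
tcp_rot: [0.428, -0.527, 0.447, 0.583]
ft_force: [0.8, 0.5, -0.0]
opening: 0.0853
```

```bash
cat > st.py <<'E'
from tipm import *
def st():
    R,p,o=tool(); print('t',round(o['clock'],2),'tcp',p,'yaw_y',round(np.degrees(np.arctan2(R[1,1],R[0,1])),1),'toolx',R[:,0],'j6',round(np.degrees(o['joint_pos'][5]),1),'F',o['ft_force'],'op',round(o['opening'],4)); return R,p,o
if __name__=='__main__':
    R,p,o=st(); t=[float(v) for v in sys.argv[1:4]]
    if t: print('units',R.T@(np.array(t)-p)/0.03)
E
python3 st.py 0.477 -0.345 0.2
```

```text
t 12.15 tcp [ 0.4398 -0.3051  0.2167] yaw_y -166.4 toolx [-0.0792  0.029  -0.9964] j6 126.4 F [ 0.7591  0.4996 -0.0474] op 0.0853
units [ 0.4191 -0.9297 -1.6052]
```

Request:
arm_command --steps '[0.2, -0.3, -0.5, 0.6, 1, 0.2, -0.3, -0.5, 0, 1, 0.1, -0.3, -0.5, 0, 1, 0, 0, 0, 0, 1]'

```text
clock: 12.48
position: [0.4704, -0.3433, 0.1915]
tcp_rot: [0.441, -0.512, 0.461, 0.575]
ft_force: [-0.5, -0.1, -1.0]
opening: 0.0858
```

```bash
python3 st.py 0.477 -0.345 0.2; python3 - <<'E'
from h import *
import pickle
cm=cam('wrist'); im=r.camera('wrist'); cv2.imwrite('pics/w10.png',im[:,:,::-1]); pickle.dump(cm,open('w10.pkl','wb'))
E
```

```text
t 12.48 tcp [ 0.4704 -0.3433  0.1915] yaw_y -169.2 toolx [-0.087   0.0352 -0.9956] j6 128.4 F [-0.5295 -0.1392 -1.0339] op 0.0858
units [-0.3047 -0.1833 -0.0819]
```

View pics/w10.png

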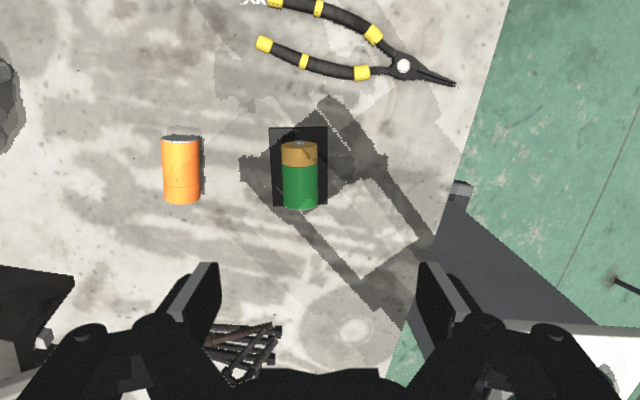

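```bash
python3 - <<'E'
from h import *
import pickle
cm=pickle.load(open('w10.pkl','rb')); im=cv2.imread('pics/w10.png'); h=cv2.cvtColor(im,cv2.COLOR_BGR2HSV)
m=cv2.inRange(h,(10,90,50),(85,255,255)); z=np.zeros_like(m); z[135:220,260:340]=m[135:220,260:340]
k=max(cv2.findContours(z,cv2.RETR_EXTERNAL,cv2.CHAIN_APPROX_NONE)[0],key=cv2.contourArea)[:,0].astype(float)
for zz in(.022,.03): 
    X=onz(cm,k,zz)[:,:2]; rc=cv2.minAreaRect((X*1000).astype(np.float32)); print(zz,rc)
crop(im[:,:,::-1],255,115,345,225,6,'pics/w10c.png')
print(onz(cm,[[299.5,142]],0.027), onz(cm,[[300,208]],0.015))
E
```

```text
0.022 ((473.5203857421875, -333.9086608886719), (33.18718719482422, 65.86563110351562), 10.71017837524414)
0.03 ((474.14208984375, -336.300537109375), (32.32463836669922, 64.15369415283203), 10.710105895996094)
[[ 0.479  -0.3663  0.027 ]] [[ 0.4667 -0.299   0.015 ]]
```

View pics/w10c.png

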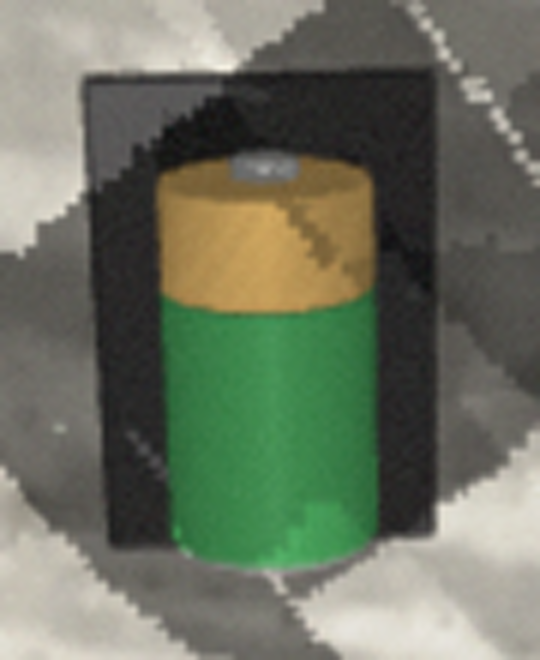

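```bash
python3 - <<'E'
from h import *
import pickle
cm=pickle.load(open('w10.pkl','rb'))
b=onz(cm,[[300.2,209.2]],0.0385)[0];n=onz(cm,[[299.2,142.8]],0.022)[0]
print(b,n,np.linalg.norm((n-b)[:2]),np.degrees(np.arctan2(*(n-b)[1::-1])))
# tray corners at z=.004
t=onz(cm,np.array([[85,75],[437,70],[435,540],[112,548]])/6+[255,115],.004); print(t,t.mean(0))
E
```

```text
[ 0.4686 -0.3073  0.0385] [ 0.4789 -0.3646  0.022 ] 0.058195535403392236 -79.84263364200861
[[ 0.508  -0.3706  0.004 ]
 [ 0.4537 -0.3809  0.004 ]
 [ 0.4382 -0.3022  0.004 ]
 [ 0.4924 -0.2922  0.004 ]] [ 0.4731 -0.3365  0.004 ]
```

Request:
arm_command --steps '[1, 0, 0, 0, 1, 1, 0, 0, 0, 1, 1, 0, 0, 0, 1, 0, 0, 0, 0, 1]'

```text
clock: 12.87
position: [0.4606, -0.3332, 0.1009]
tcp_rot: [0.44, -0.513, 0.459, 0.577]
ft_force: [-0.9, 0.3, -0.9]
opening: 0.0853
```

```bash
python3 st.py 0.473 -0.330 0.008
```

```text
t 12.87 tcp [ 0.4606 -0.3332  0.1009] yaw_y -168.9 toolx [-0.0872  0.0372 -0.9955] j6 128.5 F [-0.9195  0.2922 -0.8644] op 0.0853
units [ 3.0508 -0.6683 -0.1363]
```

Request:
arm_command --steps '[1, -0.3, 0, 0, 1, 0.8, -0.2, 0, 0, 1, 0, 0, 0, 0, 1]'

```text
clock: 13.12
position: [0.4705, -0.3252, 0.0484]
tcp_rot: [0.44, -0.514, 0.458, 0.577]
ft_force: [-0.5, 1.4, -0.2]
opening: 0.0856
```

```bash
python3 st.py 0.473 -0.330 0.008
```

```text
t 13.12 tcp [ 0.4705 -0.3252  0.0484] yaw_y -168.8 toolx [-0.0857  0.0364 -0.9957] j6 129.7 F [-0.4708  1.4473 -0.1703] op 0.0856
units [ 1.3273 -0.1541 -0.2435]
```

Request:
arm_command --steps '[0.5, -0.1, -0.1, 0, 1, 0.4, -0.1, -0.1, 0, 1, 0.2, 0, 0, 0, 1, 0, 0, 0, 0, 1]'

```text
clock: 13.45
position: [0.4768, -0.3282, 0.0209]
tcp_rot: [0.439, -0.517, 0.457, 0.576]
ft_force: [-0.5, 0.4, -0.5]
opening: 0.0855
```

```bash
python3 st.py 0.473 -0.330 0.008;  python3 - <<'E'
from h import *
im=r.camera('wrist'); cv2.imwrite('pics/w11.png',im[:,:,::-1])
E
```

```text
t 13.45 tcp [ 0.4768 -0.3282  0.0209] yaw_y -168.6 toolx [-0.0813  0.0325 -0.9962] j6 129.8 F [-0.4579  0.449  -0.4778] op 0.0855
units [ 0.4377  0.1032 -0.0564]
```

View pics/w11.png

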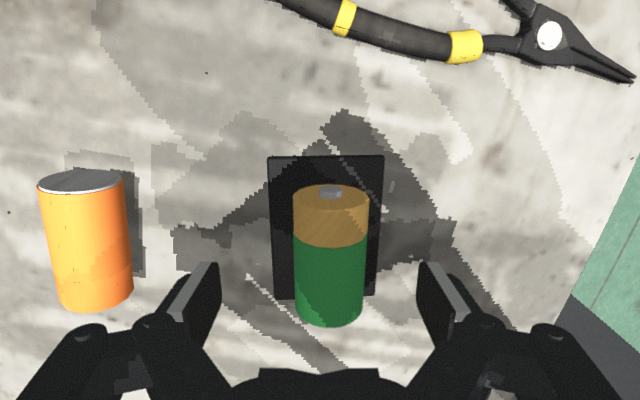

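Request:
arm_command --steps '[0.3, 0.1, -0.05, 0, 0.8, 0.25, 0.05, 0, 0, 0.7, 0, 0, 0, 0, 0.6]'

```text
clock: 13.75
position: [0.4732, -0.3323, 0.0085]
tcp_rot: [0.439, -0.52, 0.458, 0.573]
ft_force: [-0.6, 0.6, -0.2]
opening: 0.0517
```

```bash
python3 st.py 0.473 -0.330 0.008
```

```text
t 13.75 tcp [ 0.4732 -0.3323  0.0085] yaw_y -168.7 toolx [-0.0748  0.0268 -0.9968] j6 129.3 F [-0.5816  0.5768 -0.2319] op 0.0517
units [ 0.0206 -0.0082  0.0752]
```

Request:
arm_command --steps '[0, 0, 0.1, 0, 0.3, 0, 0, 0.05, 0, 0.2, 0, 0, 0, 0, 0.2, 0, 0, 0, 0, 0.2]' --grip_force 40

```text
clock: 14.08
position: [0.471, -0.3284, 0.0093]
tcp_rot: [0.438, -0.519, 0.459, 0.573]
ft_force: [-0.6, -0.2, -0.8]
opening: 0.0318
```

```bash
python3 st.py 0.473 -0.330 0.008;  python3 - <<'E'
from h import *
im=r.camera('wrist'); cv2.imwrite('pics/w12.png',im[:,:,::-1])
E
```

```text
t 14.08 tcp [ 0.471  -0.3284  0.0093] yaw_y -168.7 toolx [-0.0762  0.026  -0.9968] j6 129.6 F [-0.6483 -0.2252 -0.8324] op 0.0318
units [ 0.0375 -0.057  -0.0678]
```

View pics/w12.png

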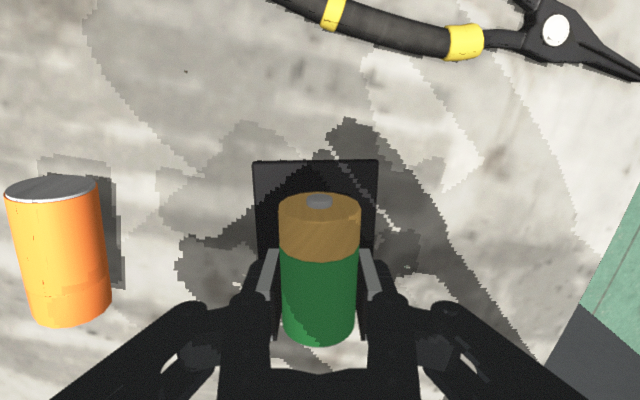

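Request:
arm_command --steps '[-0.5, 0, 0, 0, 0.2, -1, 0, 0, 0, 0.2, -1, 0, 0, 0, 0.2, -1, 0, 0, 0, 0.2, -1, 0, 0, -0.5, 0.2, -1, 0, 0, -1, 0.2, -0.5, 0, 0, -1, 0.2]'

```text
clock: 14.72
position: [0.4827, -0.3288, 0.1863]
tcp_rot: [0.391, -0.55, 0.402, 0.619]
ft_force: [0.5, -0.1, -0.7]
opening: 0.0316
```

```bash
cat > plan.py <<'E'
from st import *
# args: x y z  nrows  turn_units_per_row
R,p,o=st(); a=[float(v) for v in sys.argv[1:]]
n=int(a[3]); tu=a[4]; yaw=np.arctan2(R[1,1],R[0,1]); d=(np.array(a[:3])-p)/n/0.03
for k in range(n):
    y=yaw-np.radians(4*tu*k)
    print(np.round([-d[2], d[0]*np.cos(y)+d[1]*np.sin(y), d[0]*np.sin(y)-d[1]*np.cos(y)],2),end=' ')
    if k%5==4: print()
E
python3 plan.py 0.47 -0.1 0.2 10 -1
```

```text
t 14.72 tcp [ 0.4827 -0.3288  0.1863] yaw_y -158.2 toolx [-0.0892  0.0411 -0.9952] j6 119.2 F [ 0.502  -0.1288 -0.6559] op 0.0316
[-0.05 -0.24  0.72] [-0.05 -0.29  0.71] [-0.05 -0.34  0.68] [-0.05 -0.39  0.66] [-0.05 -0.43  0.63] 
[-0.05 -0.48  0.6 ] [-0.05 -0.52  0.56] [-0.05 -0.56  0.52] [-0.05 -0.59  0.48] [-0.05 -0.62  0.44]
```

Request:
arm_command --steps '[-0.1, -0.25, 0.7, -1, 0.2, -0.1, -0.3, 0.7, -1, 0.2, -0.1, -0.35, 0.7, -1, 0.2, -0.1, -0.4, 0.65, -1, 0.2, -0.1, -0.45, 0.65, -1, 0.2, -0.1, -0.5, 0.6, -1, 0.2, -0.1, -0.5, 0.55, -1, 0.2, -0.1, -0.55, 0.5, -1, 0.2, -0.1, -0.6, 0.5, -1, 0.2, -0.1, -0.6, 0.45, -1, 0.2]'

```text
clock: 15.55
position: [0.4741, -0.0962, 0.2319]
tcp_rot: [0.169, -0.658, 0.156, 0.717]
ft_force: [-0.2, 0.2, -1.3]
opening: 0.0315
```

```bash
python3 plan.py 0.5 0.05 0.22 10 -1
```

```text
t 15.55 tcp [ 0.4741 -0.0962  0.2319] yaw_y -116.6 toolx [-0.0763  0.0362 -0.9964] j6 98.1 F [-0.1927  0.1649 -1.2609] op 0.0315
[ 0.04 -0.47  0.14] [ 0.04 -0.48  0.11] [ 0.04 -0.49  0.07] [ 0.04 -0.49  0.04] [ 0.04 -0.49  0.  ] 
[ 0.04 -0.49 -0.03] [ 0.04 -0.49 -0.06] [ 0.04 -0.49 -0.1 ] [ 0.04 -0.48 -0.13] [ 0.04 -0.47 -0.16]
```

Request:
arm_command --steps '[0, -0.45, 0.15, -1, 0.2, 0, -0.45, 0.1, -1, 0.2, 0, -0.5, 0.1, -1, 0.2, 0, -0.5, 0.05, -1, 0.2, 0, -0.5, 0, -1, 0.2, 0, -0.5, 0, -1, 0.2, 0, -0.5, -0.05, -1, 0.2, 0, -0.5, -0.1, -1, 0.2, 0, -0.5, -0.15, -1, 0.2, 0, -0.45, -0.15, -1, 0.2]'

```text
clock: 16.38
position: [0.4942, 0.0635, 0.2369]
tcp_rot: [-0.08, -0.676, -0.115, 0.723]
ft_force: [0.5, 0.1, -1.3]
opening: 0.0321
```

```bash
python3 - <<'E'
from tipm import *
print('pivot target',b2w([0,.008,0]))
E
python3 plan.py 0.62 0.13 0.18 10 -1
```

```text
pivot target [0.6593 0.1525 0.    ]
t 16.38 tcp [0.4942 0.0635 0.2369] yaw_y -74.3 toolx [-0.0726  0.0396 -0.9966] j6 73.9 F [ 0.5242  0.0717 -1.3359] op 0.0321
[ 0.19 -0.1  -0.46] [ 0.19 -0.07 -0.47] [ 0.19 -0.03 -0.47] [ 0.19 -0.   -0.47] [ 0.19  0.03 -0.47] 
[ 0.19  0.06 -0.47] [ 0.19  0.1  -0.46] [ 0.19  0.13 -0.46] [ 0.19  0.16 -0.45] [ 0.19  0.19 -0.43]
```

Request:
arm_command --steps '[0.1, -0.1, -0.45, -1, 0.2, 0.1, -0.1, -0.45, -1, 0.2, 0.1, -0.05, -0.45, -1, 0.2, 0.1, 0, -0.45, -1, 0.2, 0.1, 0.05, -0.45, -1, 0.2, 0.1, 0.05, -0.45, -1, 0.2, 0.1, 0.1, -0.45, -1, 0.2, 0.1, 0.15, -0.45, -1, 0.2, 0.1, 0.15, -0.45, -1, 0.2, 0.1, 0.2, -0.45, -1, 0.2]'

```text
clock: 17.22
position: [0.6156, 0.1425, 0.1993]
tcp_rot: [-0.318, -0.602, -0.37, 0.632]
ft_force: [0.1, 0.6, -0.2]
opening: 0.0318
```

```bash
python3 plan.py 0.659 0.153 0.14 10 -1
```

```text
t 17.22 tcp [0.6156 0.1425 0.1993] yaw_y -31.7 toolx [-0.0724  0.0432 -0.9964] j6 38.4 F [ 0.0619  0.5808 -0.1544] op 0.0318
[ 0.2   0.1  -0.11] [ 0.2   0.11 -0.1 ] [ 0.2   0.12 -0.09] [ 0.2   0.12 -0.08] [ 0.2   0.13 -0.07] 
[ 0.2   0.13 -0.06] [ 0.2   0.14 -0.05] [ 0.2   0.14 -0.04] [ 0.2   0.14 -0.03] [ 0.2   0.15 -0.02]
```

Request:
arm_command --steps '[0.15, 0.1, -0.1, -1, 0.2, 0.15, 0.1, -0.1, -1, 0.2, 0.15, 0.1, -0.1, -1, 0.2, 0.15, 0.1, -0.1, -1, 0.2, 0.15, 0.15, -0.1, -1, 0.2, 0.15, 0.15, -0.1, -1, 0.2, 0.15, 0.15, 0, -1, 0.2, 0.15, 0.15, 0, -1, 0.2, 0.1, 0.15, 0, -0.8, 0.2, 0, 0, 0, 0, 0.2]'

```text
clock: 18.05
position: [0.6545, 0.159, 0.1483]
tcp_rot: [0.492, 0.467, 0.556, -0.481]
ft_force: [-0.2, -0.1, -1.5]
opening: 0.0313
```

```bash
python3 plan.py 0.659 0.153 0.14 1 0;  python3 - <<'E'
from tipm import *
import pickle
cm=cam('wrist'); im=r.camera('wrist'); cv2.imwrite('pics/w13.png',im[:,:,::-1]); pickle.dump(cm,open('w13.pkl','wb'))
R,p,o=tool(); print('box',1000*BR.T@(p-BO), 'toolx box',BR.T@R[:,0],'tooly box',BR.T@R[:,1])
E
```

```text
t 18.05 tcp [0.6545 0.159  0.1483] yaw_y 5.9 toolx [-0.0807  0.0458 -0.9957] j6 1.7 F [-0.1944 -0.1431 -1.4915] op 0.0313
[0.28 0.13 0.21] box [ -4.4639  14.9906 148.5326] toolx box [-0.0766  0.0529 -0.9957] tooly box [ 0.997   0.0097 -0.0762]
```

View pics/w13.png

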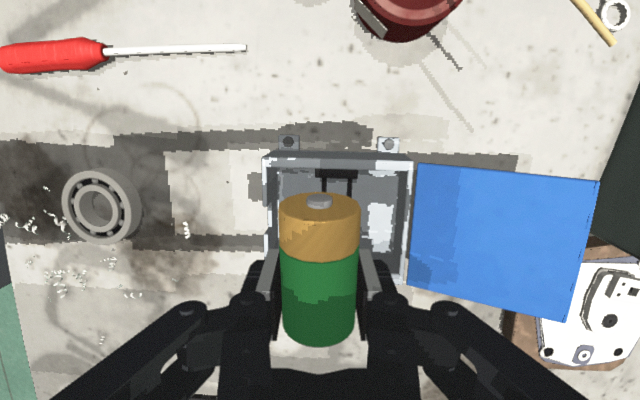

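```bash
cat > bx.py <<'E'
from tipm import *
# pivot target in box mm: x y z ; prints units for tool axes
R,p,o=tool(); L=0.0127
piv=p-L*R[:,0]
a=-0.04; n=-R[:,2]+a*R[:,0]; n/=np.linalg.norm(n)
print('t',round(o['clock'],2),'pivot box',1000*BR.T@(piv-BO),'toolx',BR.T@R[:,0],'tooly',BR.T@R[:,1],'nub(initial)',BR.T@n,'F box',BR.T@o['ft_force'],'M',BR.T@o['moment'],'op',round(o['opening'],4))
if len(sys.argv)>3:
    t=b2w(np.array([float(v) for v in sys.argv[1:4]])/1000); print('units',R.T@(t-piv)/0.03)
E
python3 bx.py 0 8 75
```

```text
t 18.1 pivot box [ -3.4915  14.3184 161.1774] toolx [-0.0766  0.0529 -0.9957] tooly [ 0.997   0.0097 -0.0762] nub(initial) [-0.0025  0.9956  0.0933] F box [-1.0036  0.3922 -0.6706] M [-0.0874 -0.0374  0.0475] op 0.0318
units [2.8401 0.3328 0.3647]
```

Request:
arm_command --steps '[0.5, 0.1, 0.1, 0.1, 0.2, 0.7, 0.1, 0.1, 0, 0.2, 0.7, 0.1, 0.1, 0, 0.2, 0.5, 0.05, 0.1, 0, 0.2, 0.2, 0, 0, 0, 0.2, 0, 0, 0, 0, 0.2]' --grip_force 32

```text
clock: 18.6
position: [0.6605, 0.1529, 0.0705]
tcp_rot: [0.489, 0.473, 0.551, -0.484]
ft_force: [-1.1, -0.4, -1.5]
opening: 0.0317
```

```bash
python3 bx.py 0 8 62
```

```text
t 18.6 pivot box [ 2.1055  7.5909 83.1196] toolx [-0.0706  0.0544 -0.996 ] tooly [ 0.9975 -0.0055 -0.071 ] nub(initial) [0.0122 0.9955 0.0936] F box [-1.125  -0.3112 -1.5063] M [-0.0677 -0.0163 -0.0206] op 0.0317
units [ 0.7069 -0.0201  0.0249]
```

Request:
arm_command --steps '[0.35, -0.05, 0, 0, 0.2, 0.3, -0.05, 0, 0, 0.2, 0, 0, 0, 0, 0.2]'

```text
clock: 18.85
position: [0.6565, 0.1542, 0.0523]
tcp_rot: [0.489, 0.474, 0.55, -0.483]
ft_force: [0.1, -0.2, -2.3]
opening: 0.0317
```

```bash
python3 bx.py 0 8 52
```

```text
t 18.85 pivot box [-1.7634  9.2754 64.9592] toolx [-0.0672  0.0548 -0.9962] tooly [ 0.9977 -0.0067 -0.0677] nub(initial) [0.013  0.9955 0.094 ] F box [ 0.0834 -0.2392 -2.2614] M [-0.0711  0.0124  0.0267] op 0.0317
units [0.4241 0.0882 0.0653]
```

Request:
arm_command --steps '[0.15, 0.05, 0.05, 0, 0.2, 0.15, 0.05, 0.05, 0, 0.2, 0.15, 0, 0, 0, 0.2]'

```text
clock: 19.1
position: [0.6597, 0.152, 0.043]
tcp_rot: [0.491, 0.475, 0.549, -0.482]
ft_force: [-4.2, -5.2, 13.4]
opening: 0.0318
```

```bash
python3 bx.py 0 8 52;python3 - <<'E'
from h import *
im=r.camera('wrist'); cv2.imwrite('pics/w14.png',im[:,:,::-1])
E
```

```text
t 19.1 pivot box [ 1.2059  6.7729 55.656 ] toolx [-0.0636  0.0541 -0.9965] tooly [ 0.9979 -0.0058 -0.064 ] nub(initial) [0.0117 0.9956 0.0934] F box [-4.6697 -4.7808 13.4375] M [-0.3768  0.9787  0.2594] op 0.0318
units [ 0.1262 -0.0326 -0.0339]
```

View pics/w14.png

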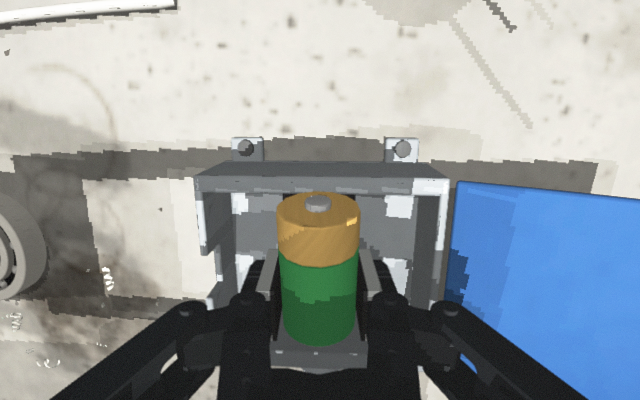

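Request:
arm_command --steps '[0.15, 0, 0, 0, 0.2, 0.15, 0, 0, 0, 0.2, 0, 0, 0, 0, 0.2]'

```text
clock: 19.4
position: [0.6605, 0.1512, 0.0432]
tcp_rot: [0.492, 0.476, 0.548, -0.481]
ft_force: [-0.1, -0.6, -1.5]
opening: 0.032
```

```bash
python3 bx.py 0 8 52;python3 - <<'E'
from h import *
im=r.camera('wrist'); cv2.imwrite('pics/w15.png',im[:,:,::-1])
im=r.camera('scene'); cv2.imwrite('pics/s15.png',im[:,:,::-1]); crop(im,220,150,360,270,5,'pics/s15c.png')
E
```

```text
t 19.4 pivot box [ 1.8439  5.9204 55.8987] toolx [-0.0587  0.0537 -0.9968] tooly [ 0.9982 -0.0056 -0.0591] nub(initial) [0.0111 0.9956 0.0931] F box [-0.1225 -0.5687 -1.4793] M [ 0.0093 -0.0753 -0.0216] op 0.032
units [ 0.1369 -0.0541 -0.0618]
```

View pics/w15.png

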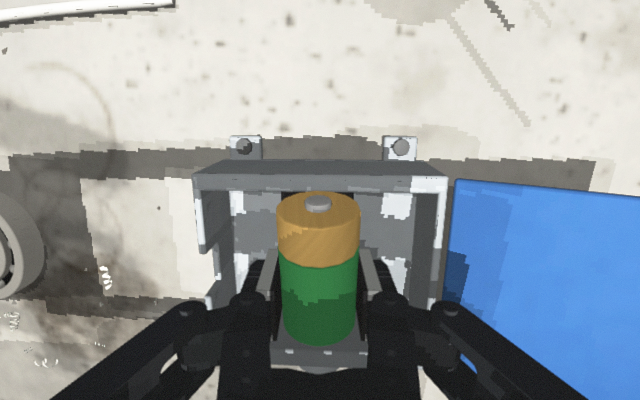

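View pics/s15c.png

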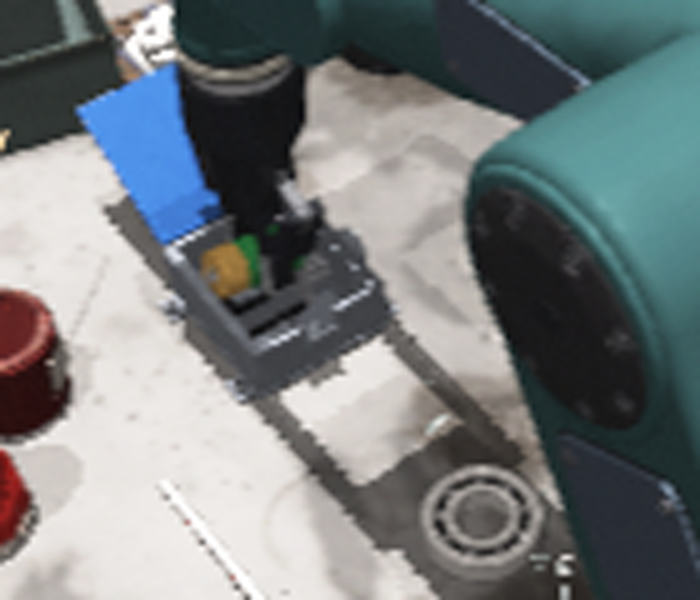

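Request:
arm_command --steps '[0.3, 0, 0, 0, 0.2, 0.35, 0, 0, 0, 0.2]'

```text
clock: 19.67
position: [0.662, 0.1494, 0.0311]
tcp_rot: [0.495, 0.476, 0.545, -0.48]
ft_force: [-8.6, -5.8, 21.3]
opening: 0.0319
```

```bash
python3 bx.py 0 8 52;python3 - <<'E'
from h import *
im=r.camera('wrist'); cv2.imwrite('pics/w16.png',im[:,:,::-1])
E
```

```text
t 19.67 pivot box [ 3.1133  4.1054 43.7472] toolx [-0.052   0.0486 -0.9975] tooly [ 0.9986 -0.0055 -0.0523] nub(initial) [0.0101 0.9961 0.0881] F box [-9.076  -4.9838 21.332 ] M [-0.1876  1.6179  0.4515] op 0.0319
units [-0.2627 -0.1187 -0.1421]
```

View pics/w16.png

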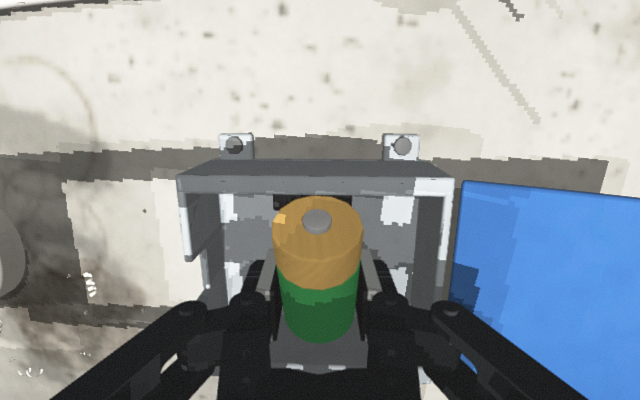

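```bash
cat > nub.py <<'E'
from tipm import *
u,v=float(sys.argv[1]),float(sys.argv[2])
R,p,o=tool(); cm=cam('wrist'); L=.0127; piv=p-L*R[:,0]
d=rays(cm,[[u,v]])[0]; C=cm[3]
# plane through pivot with normal box x (tool y)
n=R[:,1]; k=((piv-C)@n)/(d@n); X=C+k*d
q=1000*BR.T@(X-BO); pb=1000*BR.T@(piv-BO); e=q-pb
print('nub box',q,'piv',pb,'dist',np.linalg.norm(e),'theta',np.arctan2(e[2],e[1]))
# sphere of distance 38.5 in case
for th in (.3,.4,.5,.6,.7):
    X=piv+.0385*(BR@np.array([0,np.cos(th),np.sin(th)])); print(th,proj(cm,X)[0])
E
python3 nub.py 316.5 218
```

```text
nub box [  8.7656  66.8169 145.5482] piv [ 2.9717  4.     42.4741] dist 120.84616734519895 theta 1.0234684586799419
0.3 [315.5534 205.9535]
0.4 [314.9873 212.2586]
0.5 [314.4278 219.698 ]
0.6 [313.885  228.2271]
0.7 [313.3697 237.7657]
```

Request:
arm_command --steps '[-0.1, -0.1, 0.15, 0, 0.2, -0.05, -0.05, 0.25, 0, 0.2]'

```text
clock: 19.88
position: [0.6597, 0.1404, 0.0351]
tcp_rot: [0.495, 0.478, 0.546, -0.477]
ft_force: [1.4, 5.6, -1.0]
opening: 0.0317
```

```bash
python3 bx.py 0 -5.5 43
```

```text
t 19.88 pivot box [-0.03   -4.7173 47.7445] toolx [-0.0479  0.0549 -0.9973] tooly [ 0.9988 -0.0038 -0.0482] nub(initial) [0.0083 0.9955 0.0945] F box [ 1.9027  5.4451 -1.0366] M [ 0.9551 -0.2839  0.0055] op 0.0317
units [0.1562 0.0087 0.0347]
```

```bash
python3 - <<'E'
from h import *
im=r.camera('wrist'); cv2.imwrite('pics/w17.png',im[:,:,::-1]); crop(im,150,120,480,380,2,'pics/w17c.png')
E
python3 nub.py 316 218; python3 bx.py 0 -5.5 41
```

```text
nub box [  5.5458  58.3637 158.0681] piv [-0.117  -6.1171 47.7297] dist 127.92338986702354 theta 1.0419322555627024
0.3 [315.7654 205.6292]
0.4 [315.2439 211.8683]
0.5 [314.7278 219.2433]
0.6 [314.2265 227.7117]
0.7 [313.7497 237.1954]
t 19.93 pivot box [-0.117  -6.1171 47.7297] toolx [-0.0481  0.0542 -0.9974] tooly [ 0.9988 -0.0049 -0.0484] nub(initial) [0.0094 0.9956 0.0938] F box [-0.2817  5.2851  2.6017] M [ 1.0214 -0.1111 -0.0413] op 0.0317
units [ 0.2247  0.0147 -0.0085]
```

View pics/w17c.png

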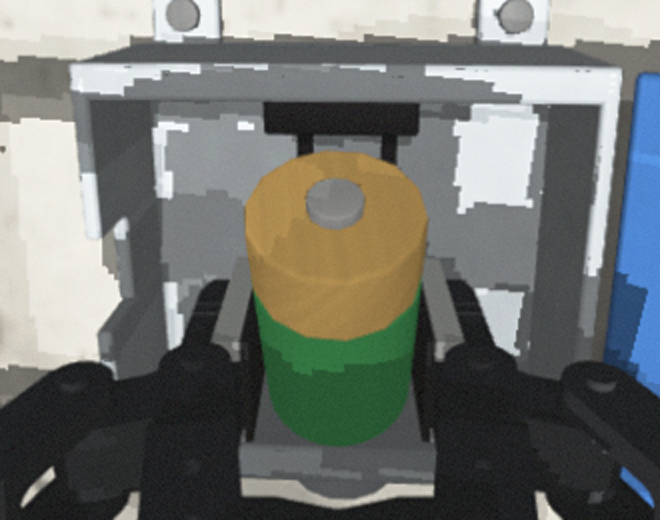

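Request:
arm_command --steps '[0.3, 0, 0.05, 0, 0.2, 0.25, 0, 0.05, 0, 0.2]'

```text
clock: 20.1
position: [0.6622, 0.1415, 0.0241]
tcp_rot: [0.495, 0.483, 0.546, -0.473]
ft_force: [-3.1, 7.6, 9.3]
opening: 0.0314
```

```bash
python3 bx.py 0 -3 33
```

```text
t 20.1 pivot box [ 2.4048 -4.0135 36.739 ] toolx [-0.0379  0.0628 -0.9973] tooly [ 0.9993 -0.0039 -0.0382] nub(initial) [0.0078 0.9947 0.1024] F box [-2.4427  7.8653  9.3438] M [ 1.022   0.3381 -0.0127] op 0.0314
units [ 0.1295 -0.0755 -0.0254]
```

```bash
python3 - <<'E'
from h import *
im=r.camera('wrist'); cv2.imwrite('pics/w18.png',im[:,:,::-1]); crop(im,150,120,480,380,2,'pics/w18c.png')
E
python3 nub.py 316 218; python3 bx.py 0 -5.5 41
```

```text
nub box [  7.0083  59.5024 146.1537] piv [ 2.6214 -3.7788 35.8962] dist 127.20246189655006 theta 1.049758706204376
0.3 [316.1996 205.1442]
0.4 [315.7924 211.2829]
0.5 [315.3893 218.5602]
0.6 [314.9974 226.9362]
0.7 [314.6246 236.3365]
t 20.15 pivot box [ 2.6214 -3.7788 35.8962] toolx [-0.0373  0.0631 -0.9973] tooly [ 0.9993 -0.0037 -0.0376] nub(initial) [0.0076 0.9947 0.1027] F box [1.9003 7.8184 5.046 ] M [ 0.9961 -0.2564 -0.0502] op 0.0317
units [-0.17   -0.0935  0.0471]
```

View pics/w18c.png

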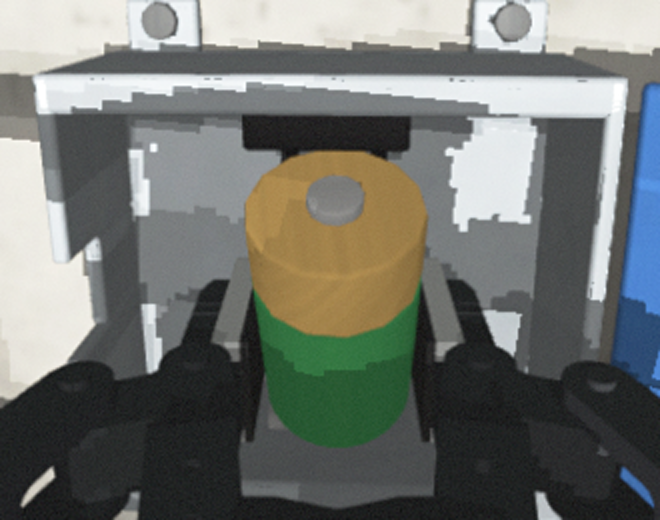

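Request:
arm_command --steps '[0.3, -0.1, 0.12, 0, 0.2, 0.3, -0.05, 0.12, 0, 0.2]'

```text
clock: 20.32
position: [0.6624, 0.142, 0.0126]
tcp_rot: [0.497, 0.488, 0.546, -0.466]
ft_force: [-11.6, 5.9, 34.7]
opening: 0.0315
```

```bash
python3 bx.py 0 -5.5 23; python3 - <<'E'
from h import *
im=r.camera('wrist'); cv2.imwrite('pics/w19.png',im[:,:,::-1]); crop(im,150,120,480,380,2,'pics/w19c.png')
E
python3 nub.py 316 218; python3 bx.py 0 -5.5 23
```

```text
t 20.32 pivot box [ 2.492  -3.6602 25.2295] toolx [-0.0231  0.0731 -0.9971] tooly [ 0.9997 -0.0012 -0.0232] nub(initial) [0.0038 0.9936 0.1129] F box [-11.0372   6.9542  34.7378] M [ 1.0749  1.9078 -0.0213] op 0.0315
units [ 0.0715 -0.0812  0.0668]
nub box [  5.0499  57.9196 135.4297] piv [ 2.4111 -3.9838 25.4717] dist 126.21320850701447 theta 1.058047410814467
0.3 [316.8605 204.6155]
0.4 [316.6039 210.6427]
0.5 [316.3486 217.8107]
0.6 [316.0991 226.0834]
0.7 [315.8603 235.3894]
t 20.37 pivot box [ 2.4111 -3.9838 25.4717] toolx [-0.0231  0.0728 -0.9971] tooly [ 0.9997 -0.0013 -0.0233] nub(initial) [0.0039 0.9936 0.1126] F box [-3.3668  6.8883 11.1334] M [ 1.1389  0.4777 -0.0511] op 0.0318
units [ 0.0803 -0.0784  0.0566]
```

View pics/w19c.png

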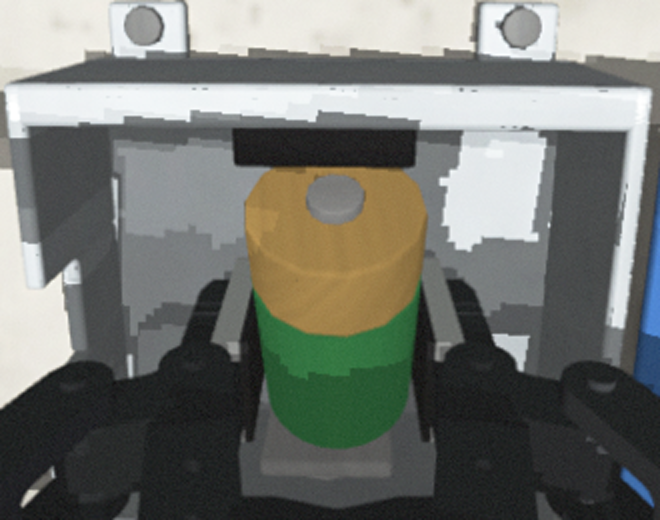

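```bash
cat > fit.py <<'E'
from tipm import *
from scipy.optimize import least_squares
# args rows of nub centre, face upper rim, base upper rim (image rows)
def fit(rows,w=None,verbose=True):
    R,p,o=tool(); cm=cam('wrist')
    up=-R[:,0]; fw=-R[:,2]   # tool frame: up along fingers, forward to nub
    def pts(q):
        h,f,t=q # centre of cell: height above TCP, forward offset, tilt in tool frame
        c=p+up*h+fw*f; ax=fw*np.cos(t)+up*np.sin(t); nu=-fw*np.sin(t)+up*np.cos(t)
        return c,ax,nu,[c+.0305*ax, c+.0275*ax+.0165*nu, c-.0305*ax+.0165*nu]
    s=least_squares(lambda q:proj(cm,pts(q)[3])[:,1]-rows,[.0127,.008,.4],x_scale=[.001,.001,.05])
    c,ax,nu,P=pts(s.x); cb=1000*BR.T@(c-BO); ab=BR.T@ax; nb=BR.T@nu
    if verbose:
        print('h,f,t',s.x,'res',s.fun); print('centre box',cb,'axis',ab,'tilt',np.arcsin(ab[2]))
        for n,v in (('nub',cb+30.5*ab),('base',cb-30.5*ab),('base low',cb-30.5*ab-16.5*nb),('base top',cb-30.5*ab+16.5*nb),('face low',cb+27.5*ab-16.5*nb),('face top',cb+27.5*ab+16.5*nb)): print(n,v)
    return s.x
if __name__=='__main__': fit(np.array([float(v) for v in sys.argv[1:4]]))
E
python3 fit.py 219.5 257.5 342.5
```

```text
h,f,t [0.0108 0.0029 0.3544] res [0. 0. 0.]
centre box [ 2.3752 -0.9393 23.7592] axis [0.0108 0.9101 0.4143] tilt 0.42717736207086315
nub [ 2.7056 26.818  36.3954]
base [  2.0449 -28.6966  11.1229]
base low [  1.7047 -21.8583  -3.8895]
base top [  2.3851 -35.5349  26.1353]
face low [ 2.3329 30.926  20.1401]
face top [ 3.0133 17.2494 50.1649]
```

```bash
cat > fit2.py <<'E'
from fit import *
import tipm
# fit in tool frame only, camera in tool frame
c=r.get_calibration('wrist'); T=c['T_tool_cam']; K=c['intrinsics'];k1=c['k1']
cmt=(K,k1,T[:3,:3],T[:3,3])
def P(q):
    h,f,t=q; up=np.array([-1,0,0.]);fw=np.array([0,0,-1.]); ce=up*h+fw*f; ax=fw*np.cos(t)+up*np.sin(t); nu=-fw*np.sin(t)+up*np.cos(t)
    return [ce+.0305*ax, ce+.0275*ax+.0165*nu, ce-.0305*ax+.0165*nu]
def go(rows):
    s=least_squares(lambda q:proj(cmt,P(q))[:,1]-rows,[.0127,.008,.1],x_scale=[.001,.001,.05]); return s.x
print('expected w12 rows for h=.0127 f=.008 t=.04',proj(cmt,P([.0127,.008,.04])))
for rows in ([202,230,346.5],[219.5,257.5,342.5]): print(rows,go(rows))
for q in ([.0127,.008,-.04],[.0127,.008,.04],[.0127,.004,.04]): print(q,proj(cmt,P(q))[:,1])
E
python3 fit2.py
python3 - <<'E'
import sys; sys.path.insert(0,'.')
import cv2
im=cv2.imread('pics/w12.png')[:,:,::-1]
from h import crop
crop(im,240,170,400,370,3,'pics/w12c.png')
im=cv2.imread('pics/w19.png')[:,:,::-1]
crop(im,240,170,400,370,3,'pics/w19d.png')
E
```

```text
expected w12 rows for h=.0127 f=.008 t=.04 [[317.7158 196.1441]
 [317.6694 220.0909]
 [317.7685 347.1696]]
[202, 230, 346.5] [0.0118 0.0063 0.124 ]
[219.5, 257.5, 342.5] [0.0108 0.0029 0.3544]
[0.0127, 0.008, -0.04] [194.3022 214.384  348.8304]
[0.0127, 0.008, 0.04] [196.1441 220.0909 347.1696]
[0.0127, 0.004, 0.04] [205.7137 230.5346 354.6847]
```

View pics/w12c.png

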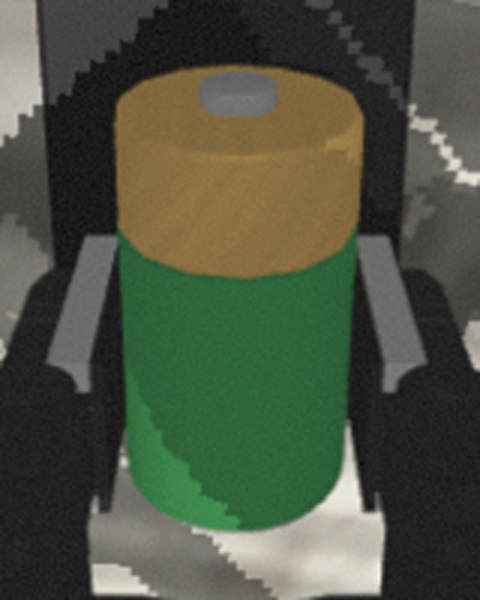

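View pics/w19d.png

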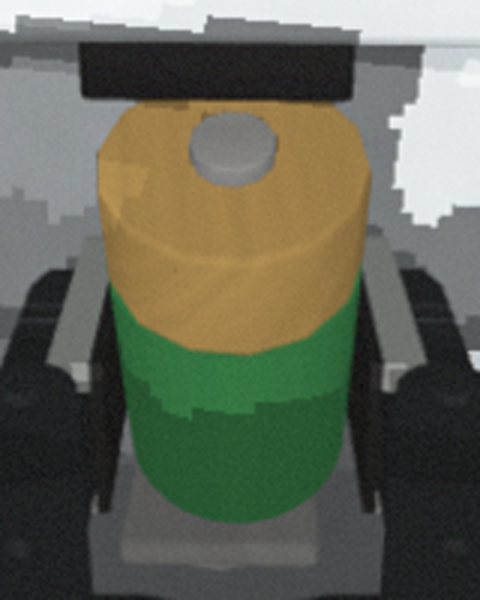

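```bash
python3 - <<'E'
from tipm import *
cm=cam('wrist')
for px in ([312,351.7],[312,358.3]):
    print(1000*BR.T@(onz(cm,[px],.039)[0]-BO))
# lip inner upper edge rows: crop w19d y=98 -> bottom edge, top? 
for px in ([312,170+98/3],[312,170+45/3]):
    print(1000*BR.T@(onz(cm,[px],.045)[0]-BO), 1000*BR.T@(onz(cm,[px],.042)[0]-BO))
E
python3 fit.py 216.8 257.3 343.3; python3 bx.py 0 -5.5 23
```

```text
[  0.2706 -30.4763  39.    ]
[  0.2475 -33.8086  39.    ]
[ 0.9349 35.6613 45.    ] [ 0.8086 34.8817 42.    ]
[ 0.9711 41.9695 45.    ] [ 0.8457 41.3529 42.    ]
h,f,t [0.016  0.0065 0.3752] res [0. 0. 0.]
centre box [ 2.5062  2.2357 29.2102] axis [0.0113 0.9012 0.4332] tilt 0.44798901904761407
nub [ 2.8496 29.7238 42.4214]
base [  2.1628 -25.2524  15.999 ]
base low [  1.8264 -18.103    1.1322]
base top [  2.4992 -32.4019  30.8659]
face low [ 2.4794 34.1695 26.2551]
face top [ 3.1522 19.8706 55.9888]
t 20.37 pivot box [ 2.4111 -3.9838 25.4717] toolx [-0.0231  0.0728 -0.9971] tooly [ 0.9997 -0.0013 -0.0233] nub(initial) [0.0039 0.9936 0.1126] F box [-3.3668  6.8883 11.1334] M [ 1.1389  0.4777 -0.0511] op 0.0318
units [ 0.0803 -0.0784  0.0566]
```

Request:
arm_command --steps '[0.3, -0.1, 0.15, 0, 0.2, 0.35, -0.05, 0.15, 0, 0.2]'

```text
clock: 20.53
position: [0.6628, 0.1424, 0.0109]
tcp_rot: [0.498, 0.494, 0.547, -0.457]
ft_force: [-16.9, 5.7, 35.9]
opening: 0.0318
```

```bash
python3 bx.py 0 -4 23; python3 - <<'E'
from h import *
im=r.camera('wrist'); cv2.imwrite('pics/w20.png',im[:,:,::-1]); crop(im,240,170,400,370,3,'pics/w20d.png')
E
python3 bx.py 0 -4 23
```

```text
t 20.53 pivot box [ 2.7414 -3.4025 23.5578] toolx [-0.008   0.0867 -0.9962] tooly [ 1.      0.0023 -0.0078] nub(initial) [-0.0013  0.992   0.1265] F box [-16.2864   7.2461  35.9013] M [1.4466 2.5774 0.0702] op 0.0318
units [ 0.0175 -0.0913  0.0213]
t 20.58 pivot box [ 2.6721 -3.3809 23.3012] toolx [-0.0076  0.0873 -0.9962] tooly [ 1.      0.0021 -0.0075] nub(initial) [-0.0011  0.9919  0.127 ] F box [-12.6373   9.0894  31.2022] M [1.4926 2.0771 0.0452] op 0.0319
units [ 0.0089 -0.089   0.0213]
```

View pics/w20d.png

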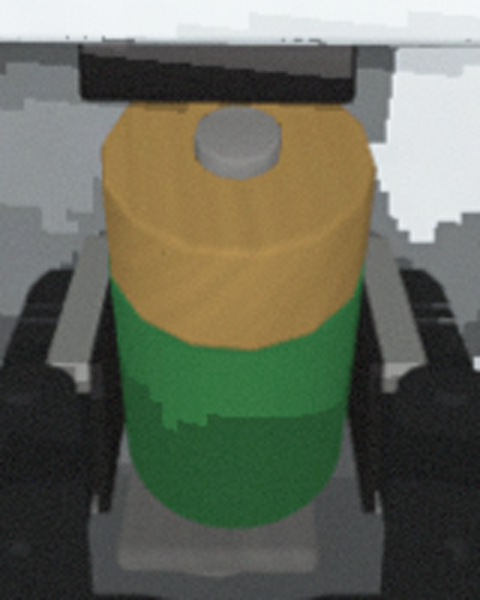

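```bash
python3 fit.py 215 253.3 345.7; python3 - <<'E'
from tipm import *
cm=cam('wrist')
print(1000*BR.T@(onz(cm,[[312,170+555/3]],.039)[0]-BO), 1000*BR.T@(onz(cm,[[312,170+98/3]],.045)[0]-BO))
E
```

```text
h,f,t [0.0154 0.0059 0.3252] res [ 0.  0. -0.]
centre box [ 2.6838  2.2419 26.4741] axis [0.0011 0.9161 0.401 ] tilt 0.4125761886697863
nub [ 2.716  30.1826 38.7037]
base [  2.6517 -25.6989  14.2445]
base low [  2.5251 -19.0829  -0.8705]
base top [  2.7783 -32.3148  29.3595]
face low [ 2.5862 34.0503 22.3858]
face top [ 2.8394 20.8184 52.6158]
[  0.4785 -29.6885  39.    ] [ 0.8052 36.3736 45.    ]
```

Request:
arm_command --steps '[0.3, -0.25, 0.2, 0, 0.2, 0.5, -0.25, 0.2, 0, 0.2]'

```text
clock: 20.75
position: [0.6625, 0.1426, 0.0086]
tcp_rot: [0.503, 0.508, 0.542, -0.441]
ft_force: [-8.5, 9.2, 38.9]
opening: 0.0318
```

```bash
python3 bx.py 0 -4 23; python3 - <<'E'
from h import *
im=r.camera('wrist'); cv2.imwrite('pics/w21.png',im[:,:,::-1]); crop(im,240,170,400,370,3,'pics/w21d.png')
E
python3 bx.py 0 -4 23
```

```text
t 20.75 pivot box [ 1.9531 -3.4881 21.2622] toolx [ 0.032   0.1044 -0.994 ] tooly [0.9995 0.0047 0.0327] nub(initial) [-0.0094  0.9896  0.1438] F box [-7.6766  9.9179 38.9213] M [1.7863 1.2009 0.0478] op 0.0318
units [-0.0614 -0.0633  0.0104]
t 20.8 pivot box [ 1.7962 -3.4613 21.0015] toolx [ 0.0333  0.105  -0.9939] tooly [0.9994 0.0044 0.034 ] nub(initial) [-0.0093  0.9895  0.1444] F box [-4.6159 11.5696 32.2582] M [1.9332 0.4403 0.0408] op 0.0316
units [-0.0701 -0.0577  0.0104]
```

View pics/w21d.png

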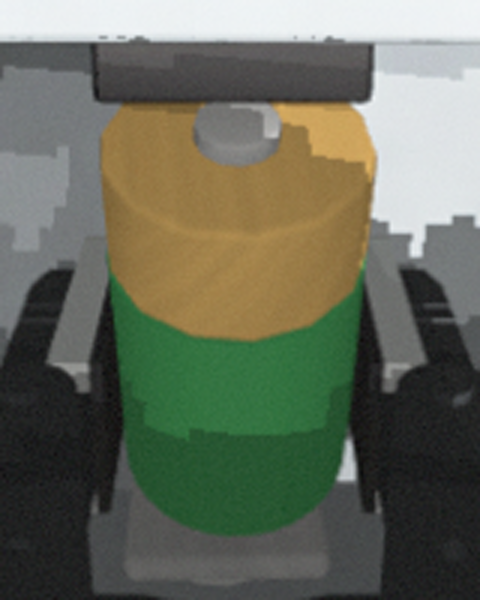

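```bash
python3 fit.py 210.5 247.5 348.3; python3 - <<'E'
from tipm import *
cm=cam('wrist')
print(1000*BR.T@(onz(cm,[[312,170+565/3]],.039)[0]-BO), 1000*BR.T@(onz(cm,[[312,170+100/3]],.045)[0]-BO), 1000*BR.T@(onz(cm,[[312,170+100/3]],.042)[0]-BO))
E
```

```text
h,f,t [0.0176 0.0076 0.2793] res [-0. -0. -0.]
centre box [ 1.5719  3.545  26.6894] axis [-0.0168  0.927   0.3748] tilt 0.38413191910553557
nub [ 1.0588 31.8177 38.1194]
base [  2.0851 -24.7276  15.2594]
base low [  2.5778 -18.5383  -0.0279]
base top [  1.5924 -30.9168  30.5466]
face low [ 1.602  35.226  21.7079]
face top [ 0.6166 22.8475 52.2824]
[ -0.9995 -29.4552  39.    ] [-1.0922 36.0558 45.    ] [-1.0423 35.3729 42.    ]
```

Request:
arm_command --steps '[-0.1, 0, 0, 0, 0.47, -0.05, 0, 0, 0, 0.47]' --grip_force 40

```text
clock: 20.97
position: [0.6649, 0.1435, 0.019]
tcp_rot: [0.506, 0.51, 0.54, -0.437]
ft_force: [-0.3, -0.1, -1.1]
opening: 0.0399
```

```bash
python3 bx.py 0 -4 23; python3 - <<'E'
from h import *
im=r.camera('wrist'); cv2.imwrite('pics/w22.png',im[:,:,::-1]); crop(im,220,150,420,370,3,'pics/w22d.png')
E
python3 bx.py 0 -4 23
```

```text
t 20.97 pivot box [ 4.2013 -2.7686 31.5725] toolx [ 0.0428  0.1049 -0.9936] tooly [0.999  0.0061 0.0437] nub(initial) [-0.0124  0.9895  0.1442] F box [-0.339  -0.0736 -1.1396] M [-0.0743  0.0138  0.0151] op 0.0399
units [ 0.2736 -0.1527  0.0692]
t 21.02 pivot box [ 4.0955 -3.0782 30.8882] toolx [ 0.0423  0.1046 -0.9936] tooly [0.9991 0.0059 0.0432] nub(initial) [-0.012   0.9895  0.1438] F box [ 1.274   0.9142 -0.1551] M [ 0.0093 -0.0127  0.0242] op 0.0401
units [ 0.2523 -0.1479  0.0565]
```

View pics/w22d.png

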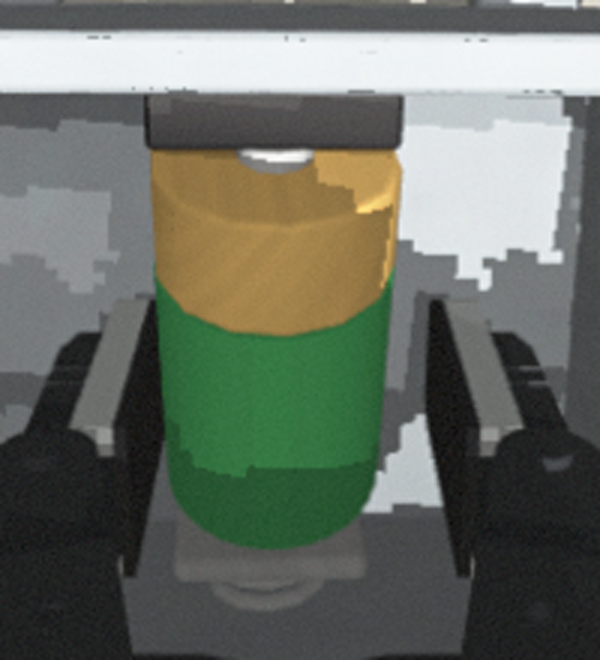

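```bash
cat > fit3.py <<'E'
from tipm import *
from scipy.optimize import least_squares
c=r.get_calibration('wrist'); T=c['T_tool_cam']; cmt=(c['intrinsics'],c['k1'],T[:3,:3],T[:3,3])
def P(q,bs):
    h,f,t=q; up=np.array([-1,0,0.]);fw=np.array([0,0,-1.]); ce=up*h+fw*f; ax=fw*np.cos(t)+up*np.sin(t); nu=-fw*np.sin(t)+up*np.cos(t)
    return [ce+.0275*ax+.0165*nu, ce+bs*ax+.0165*nu, ce-.0305*ax+.0165*nu]
bs=0.0105
for b in (.009,.0105,.012): print('w12 pred',b,proj(cmt,P([.0127,.007,.04],b))[:,1])
rows=[float(v) for v in sys.argv[1:4]]
for bs in (.009,.0105,.012):
    s=least_squares(lambda q:proj(cmt,P(q,bs))[:,1]-rows,[.0127,.008,.1],x_scale=[.001,.001,.05]).x
    R,p,o=tool(); h,f,t=s; up=-R[:,0];fw=-R[:,2]; ce=p+up*h+fw*f; ax=fw*np.cos(t)+up*np.sin(t)
    print(bs,s,'centre',1000*BR.T@(ce-BO),'axis',BR.T@ax,'nub',1000*BR.T@(ce+.0305*ax-BO))
E
python3 fit3.py 224 261 332.7
python3 - <<'E'
from tipm import *
im=r.camera('scene'); cv2.imwrite('pics/s22.png',im[:,:,::-1]); crop(im,235,170,325,240,8,'pics/s22c.png')
cm=cam('wrist'); print(1000*BR.T@(onz(cm,[[310,150+565/3]],.039)[0]-BO))
E
```

```text
w12 pred 0.009 [222.7662 267.9558 349.1128]
w12 pred 0.0105 [222.7662 264.476  349.1128]
w12 pred 0.012 [222.7662 260.9646 349.1128]
0.009 [-0.0187 -0.0096 -0.0786] centre [ 5.5251 -9.3429 -1.3533] axis [-0.007   0.9996  0.0259] nub [ 5.3116 21.1462 -0.5648]
0.0105 [0.0068 0.0085 0.1885] centre [ 4.2577  6.0395 25.8916] axis [-0.0181  0.9573  0.2886] nub [ 3.7057 35.2369 34.6927]
0.012 [0.0305 0.0243 0.3755] centre [ 3.0893 19.2657 51.1366] axis [-0.0251  0.8869  0.4614] nub [ 2.3223 46.3147 65.2083]
[ -0.1588 -25.7038  39.    ]
```

View pics/s22c.png

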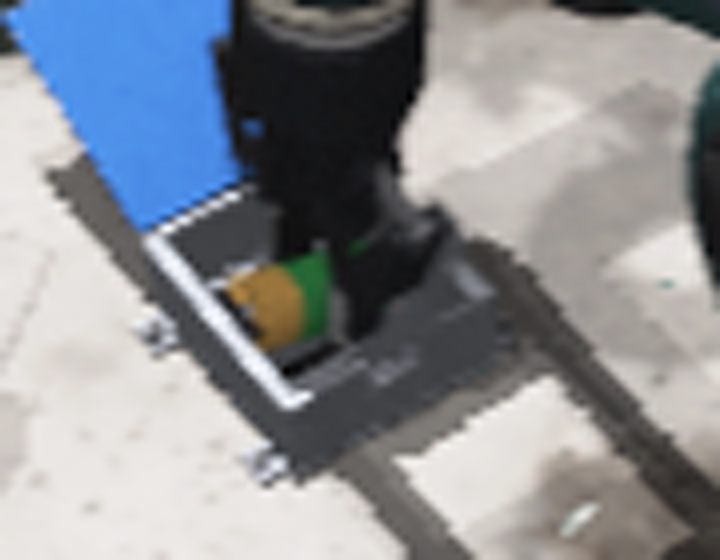

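Request:
arm_command --steps '[-0.1, -0.1, -0.3, 0, 0.47, -0.1, -0.05, -0.3, 0, 0.47, 0, 0, 0, 0, 0.2, 0, 0, 0, 0, 0.2, 0, 0, 0, 0, 0.2]' --grip_force 45

```text
clock: 21.48
position: [0.6577, 0.159, 0.0196]
tcp_rot: [0.506, 0.509, 0.54, -0.441]
ft_force: [-0.0, -1.9, 3.9]
opening: 0.0315
```

```bash
python3 bx.py 0 8 23; python3 - <<'E'
from h import *
im=r.camera('wrist'); cv2.imwrite('pics/w23.png',im[:,:,::-1]); crop(im,220,150,420,370,3,'pics/w23d.png')
E
python3 bx.py 0 8 23
```

```text
t 21.48 pivot box [-1.4361 13.3193 32.2725] toolx [ 0.0385  0.1006 -0.9942] tooly [0.9992 0.003  0.039 ] nub(initial) [-0.0084  0.9901  0.1401] F box [-0.2088 -1.893   3.8983] M [-0.3988 -0.0009 -0.0734] op 0.0315
units [0.2913 0.0353 0.2078]
t 21.53 pivot box [-1.4244 13.3262 32.2688] toolx [ 0.0385  0.1008 -0.9942] tooly [0.9992 0.0029 0.039 ] nub(initial) [-0.0084  0.9901  0.1403] F box [ 0.7002 -0.1313  3.8783] M [-0.3877 -0.0495  0.0234] op 0.0317
units [0.2911 0.0349 0.208 ]
```

View pics/w23d.png

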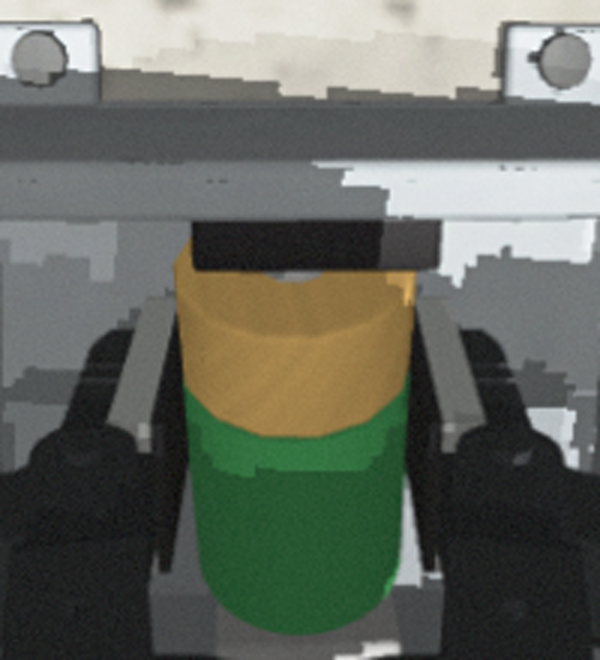

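Request:
arm_command --steps '[0, 0.03, 0.25, 0, 0.2, 0.1, 0.03, 0.25, 0, 0.2, 0.3, 0.03, 0.15, 0, 0.2]'

```text
clock: 21.78
position: [0.6604, 0.1548, 0.0125]
tcp_rot: [0.499, 0.514, 0.547, -0.434]
ft_force: [-8.1, 8.8, 16.5]
opening: 0.0315
```

```bash
python3 bx.py 0 8 23; python3 - <<'E'
from h import *
im=r.camera('wrist'); cv2.imwrite('pics/w24.png',im[:,:,::-1]); crop(im,220,150,420,370,3,'pics/w24d.png')
E
python3 bx.py 0 8 23
```

```text
t 21.78 pivot box [ 0.8505  8.583  25.1236] toolx [ 0.0369  0.1265 -0.9913] tooly [0.9993 0.0057 0.0379] nub(initial) [-0.0119  0.9861  0.1658] F box [-7.2427  9.4677 16.4942] M [ 1.4182  1.2896 -0.0281] op 0.0315
units [ 0.0667 -0.0311  0.0279]
t 21.83 pivot box [ 0.8301  8.5265 23.2796] toolx [ 0.0367  0.1265 -0.9913] tooly [0.9993 0.0058 0.0377] nub(initial) [-0.012   0.9861  0.1657] F box [-3.1319  9.6436 13.4617] M [1.3778 0.4892 0.1017] op 0.0316
units [ 0.006  -0.0281  0.0183]
```

View pics/w24d.png

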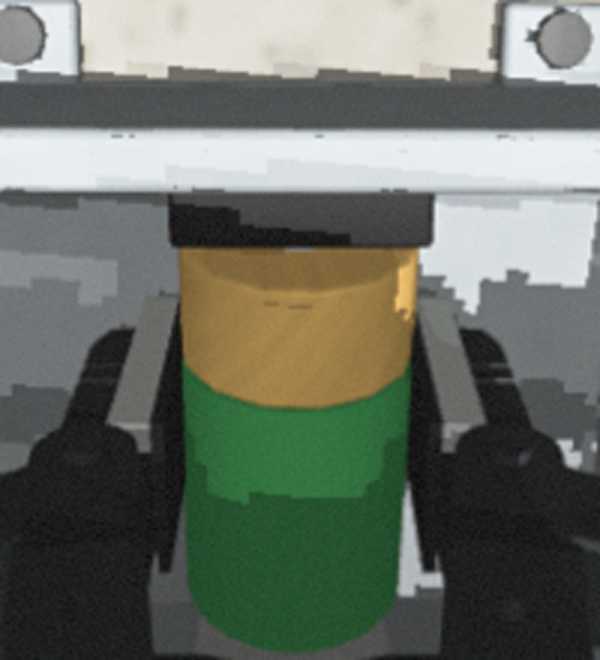

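Request:
arm_command --steps '[0.25, 0, 0.18, 0, 0.2, 0.3, 0, 0.18, 0, 0.2]'

```text
clock: 22.0
position: [0.6607, 0.1554, 0.0071]
tcp_rot: [0.495, 0.516, 0.552, -0.428]
ft_force: [-24.5, -0.2, 52.9]
opening: 0.0314
```

```bash
python3 bx.py 0 8 23; python3 - <<'E'
from h import *
im=r.camera('wrist'); cv2.imwrite('pics/w25.png',im[:,:,::-1]); crop(im,220,150,420,370,3,'pics/w25d.png')
E
python3 bx.py 0 8 23
```

```text
t 22.0 pivot box [ 1.2064  9.0072 19.6547] toolx [ 0.0365  0.1435 -0.989 ] tooly [0.9992 0.0096 0.0383] nub(initial) [-0.0165  0.9831  0.1825] F box [-24.409    2.07    52.8664] M [1.2156 3.7221 0.297 ] op 0.0314
units [-0.1166 -0.0362  0.0167]
t 22.05 pivot box [ 1.1705  8.9444 19.8561] toolx [ 0.0367  0.1442 -0.9889] tooly [0.9992 0.0093 0.0384] nub(initial) [-0.0162  0.983   0.1831] F box [-18.4172   7.4529  34.862 ] M [1.4653 2.6906 0.1549] op 0.0318
units [-0.1096 -0.0352  0.0155]
```

View pics/w25d.png

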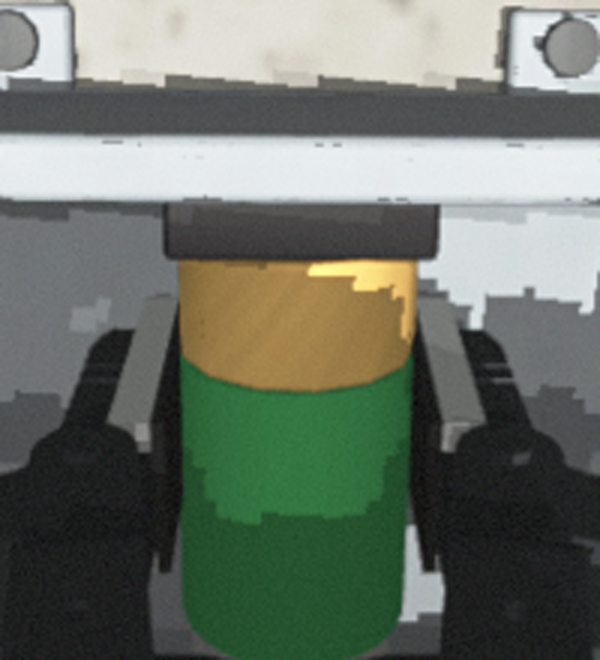

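Request:
arm_command --steps '[0, 0, 0, 0, 0.5, 0, 0, 0, 0, 0.55, -0.1, 0, 0, 0, 0.55, -0.2, 0, 0, 0, 0.55]'

```text
clock: 22.38
position: [0.6579, 0.1552, 0.0172]
tcp_rot: [0.494, 0.516, 0.554, -0.428]
ft_force: [1.5, -0.5, -0.4]
opening: 0.047
```

```bash
python3 bx.py 0 8 23; python3 - <<'E'
from h import *
im=r.camera('wrist'); cv2.imwrite('pics/w26.png',im[:,:,::-1]); crop(im,180,120,460,380,2.5,'pics/w26d.png')
E
python3 bx.py 0 8 23
```

```text
t 22.38 pivot box [-1.5259  9.0131 29.7111] toolx [ 0.0326  0.1465 -0.9887] tooly [0.9993 0.011  0.0345] nub(initial) [-0.0172  0.9825  0.1854] F box [ 1.4584 -0.6198 -0.3501] M [-0.0898  0.0675 -0.0172] op 0.047
units [0.2179 0.0427 0.0669]
t 22.43 pivot box [-0.8703  8.7268 31.113 ] toolx [ 0.0343  0.1463 -0.9886] tooly [0.9993 0.0107 0.0363] nub(initial) [-0.0173  0.9825  0.1852] F box [0.347  0.0772 0.5872] M [-0.0623 -0.0123 -0.0081] op 0.047
units [0.2648 0.0189 0.0639]
```

View pics/w26d.png

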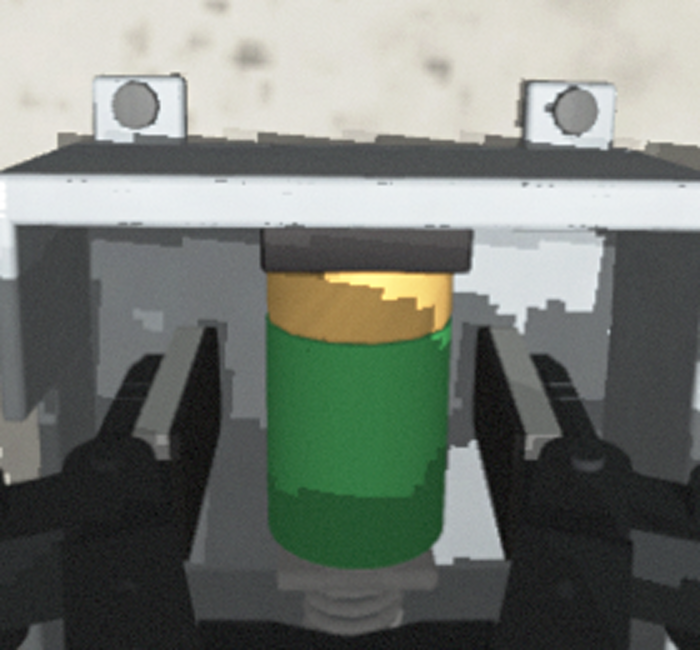

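Request:
arm_command --steps '[-0.4, 0, 0, 0, 0.55, -0.8, 0, 0, 0, 0.55, -1, 0, 0, 0, 0.55, -1, 0, 0, 0, 0.55, -1, 0, 0.3, 0, 0.55, -1, 0, 0.3, 0, 0.55, 0, 0, 0, 0, 0.55]'

```text
clock: 23.02
position: [0.6541, 0.11, 0.1702]
tcp_rot: [0.49, 0.512, 0.557, -0.433]
ft_force: [0.8, 0.6, 1.5]
opening: 0.0469
```

```bash
python3 bx.py; python3 - <<'E'
from tipm import *
import pickle
cm=cam('wrist'); im=r.camera('wrist'); cv2.imwrite('pics/w27.png',im[:,:,::-1]); crop(im,180,60,460,300,2.5,'pics/w27d.png'); pickle.dump(cm,open('w27.pkl','wb'))
for v in ([0,35,45],[0,39,39.5],[0,42,46],[0,11.5,39.5],[0,-19,39.5],[0,-19,39],[0,-15,39],[0,22,39.5]):
    print(v,(proj(cm,b2w(np.array(v)/1000))[0]-[180,60])*2.5)
im=r.camera('scene'); cv2.imwrite('pics/s27.png',im[:,:,::-1]); crop(im,160,150,360,290,4,'pics/s27c.png')
im=r.camera('top'); cv2.imwrite('pics/t27.png',im[:,:,::-1]);
E
```

```text
t 23.02 pivot box [ -9.2155 -35.6939 182.7566] toolx [ 0.0171  0.1447 -0.9893] tooly [0.9998 0.0095 0.0187] nub(initial) [-0.0128  0.9829  0.1839] F box [0.8629 0.5623 1.5171] M [-0.0639 -0.0418 -0.0528] op 0.0469
[0, 35, 45] [367.6859 165.5455]
[0, 39, 39.5] [367.0931 153.6987]
[0, 42, 46] [368.1124 142.9883]
[0, 11.5, 39.5] [366.0043 238.7655]
[0, -19, 39.5] [364.8017 330.4017]
[0, -19, 39] [364.7404 330.1768]
[0, -15, 39] [364.8972 318.3522]
[0, 22, 39.5] [366.4198 206.5437]
```

View pics/w27d.png

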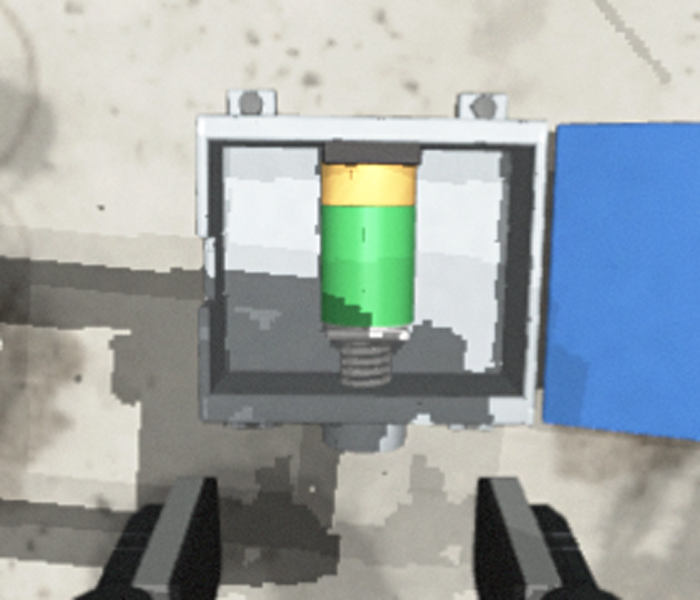

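View pics/s27c.png

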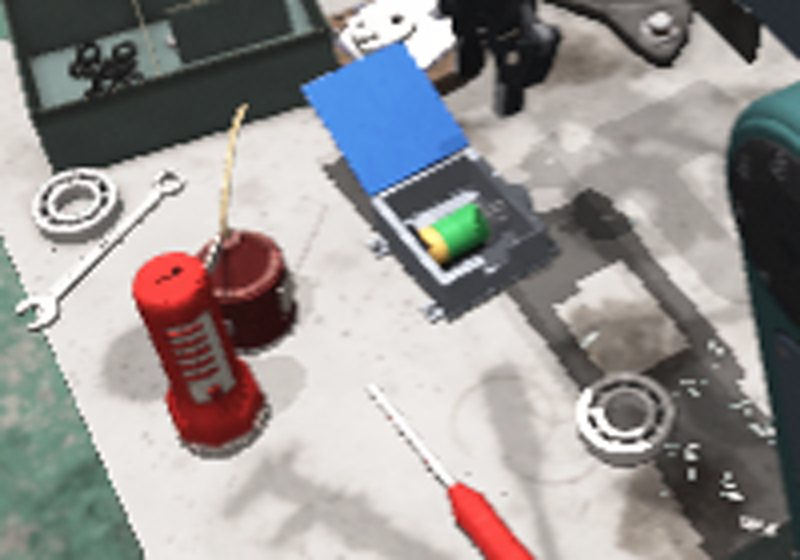

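```bash
python3 - <<'E'
from tipm import *
import pickle
cm=pickle.load(open('w27.pkl','rb'))
im=cv2.imread('pics/w27.png'); h=cv2.cvtColor(im,cv2.COLOR_BGR2HSV)
m=cv2.inRange(h,(35,90,40),(85,255,255)); k=max(cv2.findContours(m,cv2.RETR_EXTERNAL,cv2.CHAIN_APPROX_NONE)[0],key=cv2.contourArea)[:,0].astype(float)
X=(onz(cm,k,.0395)-BO)@BR*1000; print(cv2.minAreaRect(X[:,:2].astype(np.float32)), X[:,1].min())
r.finish_job()
E
```

```text
((0.5798463821411133, 2.7027816772460938), (29.688888549804688, 39.7507438659668), 0.30188819766044617) -17.184508842626016
the job is handed in; nothing more can be done
```

The cell is in the battery box, the cover is open, and I handed the job in at about 23 s of the 72 s allowed. There was no verdict, so the results below are my own last checks from the pictures.

**What I did**
- **Cover:** I pried it up at the notch with the screwdriver blade. It sprang fully open.
- **Screwdriver:** I laid it flat on the bench, about 80 mm to the side of the box.
- **Cell:** I chose the green cell with the brass band, not the orange lookalike. I tipped its nub end up on the lip and pushed its flat end against the spring plate. It would not roll all the way down in that first grip, so I let go and gripped it again closer to the nub. From there I rolled it level under the lip and released it.

**Last checks**
- **Cell position:** the flat end measured at about box y -17 to -18 mm, so the spring plate is pushed in about 2 to 4 mm (allowed 2 to 7.5). The axis is within about 0.3° of the bay's direction, and its sideways position is within 1 mm.
- **Nub:** it lies under the lip, where the camera can't see it. I worked out that it touches the contact from where the flat end lies.
- **Other things:** the cover was laid back, the screwdriver was flat and clear of the box, and the torch, oil can and bearing looked unmoved.

**What disagreed**
- **Cameras:** the two fixed cameras differed by about 6 mm in y, so I relied on the wrist camera.
- **Tool tilt:** the tool drifted by up to about 0.15 rad during the pushing.
- **Height estimates:** those taken from pictures during the roll came out about 5 mm low, so I did not use them.

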